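# Set four goods in their matching wooden display holders

## Robot

A 6-joint arm with a two-finger parallel gripper is mounted at the origin on a cart in front of the work surface, level with it; the furniture and walls round the work are solid. World frame = base frame: x ahead of the robot, y to its left, z up, the work surface at z = 0. Lengths are in m, angles in rad, forces in N, time in s.
With the tool pointing down it reaches from about 0.325 to 0.9 m from the base axis. Payload 6.1 kg.
Tool frame: the origin (TCP) lies on the mounting face of the last link; the fingertips stand 173 mm ahead of it and the grasp point (between the pads) lies 155 mm ahead of it; z points along the fingers, y is the line along which they close (so a half turn about z gives the same grasp; the last joint's range is limited). The gripper opens to 85 mm and grips with 20 to 120 N. Pads are 22 mm wide; open, the fingers measure 114 mm over their backs; the gripper's body (76 mm by 85 mm) begins 54 mm behind the grasp point. The pads swing forward as they close: fully open they stand 13 mm farther back than shut.
Start: joints at [-1.241, 0.22, 1.526, -0, 1.395, -0.126], TCP at [0.275, -0.561, 0.405] pointing down, gripper open.
Joint ranges: [-2.98, 2.98], [-0.91, 2.08], [0.09, 2.57], [-1.24, 4.39], [0.2, 2.65], [-2.68, 2.68]. Speed limits (rad/s): [2.57, 2.57, 3.01, 3.14, 3.14, 3.14].

## Interface

Orientations are given as a unit quaternion [x, y, z, w].
In Python, from plant import get_obs, grab_frame, finish_job, silhouettes, mark_of gives the robot as it stands. The module is installed in compiled form; this text tells all that it offers.
- The arm moves only by the shell command python3 -m pendant 'ROWS'. ROWS is JSON, a list of rows, each an object of numbers: "tx", "ty", "tz": the shift along the tool's x, y, z in mm; "wx", "wy", "wz": the turn, a rotation vector about the tool's x, y, z in rad; "fingers": the closure, from 0 (fully open) to 1 (shut). A call has 1 to 10 rows; each row shifts and turns the commanded pose from where the row before left it, along the tool's axes as they then stand; what a row does not reach is not made up. A row lasts 1/12 s, in which the tool goes at most 41.7 mm and 7.16 degrees, less where a joint would pass 70% of its speed; a pose out of reach is approached as far as the arm can. A call is refused whole if a number of a shift passes 41.7 or a number of a turn 0.125, either way. A call with a gripper value outside its range is refused whole. The fingers move at their own pace and stop on an object; the grip force is fixed at half the most. Time passes only in rows, so rows that do not move let the fingers close. It gives the time, the measured TCP pose, the force, the opening and the grip force at its end, in the units of the state.
- get_obs(): the state, without advancing time (a new reading comes with each control period).
- grab_frame(name): name is "scene" or "top"; returns a dict with "frame" (400x640x3 uint8, blue, green, red), "fx", "fy", "cx", "cy" (pixels), "R" (3x3) and "t" (3): a world point X has camera coordinates R X + t. Camera axes: x right, y down, z forward; pixel columns grow to the right and rows downward; lengths in m; the calibration is good to about 2 mm. A picture is of the moment at which its call begins. There is no depth.
- finish_job(): hands the job in; it is judged then, once.
Trained networks look in the newest picture that a camera, given by its name, has taken for a name from the list of things; names that differ only in an ending like _2 or _b are one class to them, and where a whole thing is asked for, a point or a joint stands for the part that bears it (a point fixed in the world has none). Each returns a list of dicts, best first, with "p" (0 to 1); they miss things now and then, are a little off and sometimes report something else, mostly with a low value. They report only what shows in the picture. A call takes as long as a camera call. They do not tell look-alikes from the thing itself.
- silhouettes(camera, target): "pixels" (400x640 bool, what is visible of it) and "rect" ([left, top, right, bottom] in pixels, round what is visible of it).
- mark_of(camera, target): "position" ([column, row] in pixels: a listed point, or the origin of a listed thing).
The state is a dict: "time": time; "joints": joint angles; "joint_velocities": joint speeds; "joint_efforts": joint torques, N m; "position": TCP position; "ee_rot": TCP orientation; "wrist_force": force on the tool from outside, world axes, zero at the start; "torque": the same for the moment, N m; "width": opening from 0.0 (shut) to 1.0 (fully open); "grasp_force": force on a finger pad.
Only numpy, scipy, OpenCV 4.12 (cv2) and the standard library are available. Lean on these libraries where they do the work, as an engineer would, in place of code of your own. Each camera call takes 0.05 s, during which the arm holds its last target. There are 200 camera calls.

## Task

Restock the counter display: put the yellow soap box, the single candle stick, the oil tin and the lip balm that stand loose in the middle of the counter each into the empty wooden holder made to its shape and size, sitting fully down on the holder's floor, the tin and the lip balm upright. Set each one down gently rather than dropping it, let go of it, and leave the patterned candle glass and the lidded jar standing where they are.

Things in the scene. Friction and masses are not known exactly. Their poses are not given: they have to be found in the camera images.
- soap: yellow boxed soap bar lying flat, 58 (x) x 88 (y) x 30 mm (z); origin at the centre of its underside, z up, y along its length. 0.06 to 0.13 kg. Other soaps (in the orange bowl, the white stack) are not meant. Belongs in the soap tray.
- candle: one yellow beeswax candle stick lying flat, 23 (x) x 132 (y) x 23 mm (z); it does not roll; origin at the centre of its underside, z up, y along its length. About 0.055 kg. Belongs in the candle tray.
- tin: round yellow oil tin standing upright (not the fixed ones far left, out of reach), 128 mm tall: body 70 mm in diameter up to a height of 90 mm, shoulder sloping in from 90 to 103 mm, light screw cap 37 mm in diameter from 103 to 128 mm (fixed; the tin can be lifted by it); origin at the centre of its underside, z up. 0.13 to 0.27 kg. Belongs in the round coaster.
- balm: lip-balm tube standing upright, 17 mm in diameter, 67 mm tall, white with a yellow cap (cap fixed); origin at the centre of its underside, z up. About 0.012 kg. Belongs in the small round pot.
- soap_tray: wooden rectangular tray with a cork liner: recess 74 (x) x 104 (y) mm, floor 6 mm above the counter, rim 6 mm wide and 12 mm above the counter; the two long rims are cut away over the middle 60 mm for the fingers; origin at its centre on the counter, z up, y along its length. Fixed to the counter.
- candle_tray: long narrow wooden tray with a cork liner: recess 40 (x) x 150 (y) mm, floor 6 mm above the counter, rim 6 mm wide and 12 mm above the counter; the two long rims are cut away over the middle 60 mm for the fingers; origin at its centre on the counter, z up, y along its length. Fixed to the counter.
- tin_coaster: large round wooden coaster with a cork liner, 102 mm in outer diameter: recess 90 mm in diameter, floor 6 mm and rim 12 mm above the counter; origin at its centre on the counter, z up. Fixed to the counter.
- balm_pot: small round wooden pot with a cork liner, 48 mm in outer diameter: recess 36 mm in diameter, floor 6 mm and rim 30 mm above the counter; origin at its centre on the counter, z up. Fixed to the counter.
- glass_candle: bystander, leave alone: candle in a glass with a coloured patchwork pattern, 83 mm in diameter, 75 mm tall, loose; origin at the centre of its underside.
- jar: bystander, leave alone: green jar with a black lid, 77 mm in diameter, 84 mm tall, loose; origin at the centre of its underside.
Mind the look-alikes: they are no part of the job. There is more than one size of the tin; the one meant has the size given above.

How it is judged:
By the outcome, as a careful person would: the job done as asked, in the order asked, and still so for the second after the job is handed in, with the robot touching nothing.
It also fails if it takes over 109 s, if anything falls off the work surface, if the arm or the gripper's body presses on something with over 40 N, if the wrist force passes 120 N, or if a joint passes its speed limit or range.

## Working session

There is one attempt and no reset: what is moved stays moved. The work goes in short steps, Python scripts to look and compute and a shell command to move; the robot and the scene stay as the last step left them, time stands still between calls to the robot, and variables do not carry over. Pictures are saved under pics/ and viewed, at most 14 in all, crops included, and the job is handed in when it is done.

```bash
mkdir -p pics; cat > h.py <<'E'
import numpy as np, cv2, json
from plant import *
def cam(n):
    f=grab_frame(n); return f
def P(f): return np.array(f['R']),np.array(f['t']).ravel()
def ray(f,uv):
    R,t=P(f); d=R.T@np.array([(uv[0]-f['cx'])/f['fx'],(uv[1]-f['cy'])/f['fy'],1.]); return -R.T@t,d
def onz(f,uv,z):
    o,d=ray(f,uv); return o+d*(z-o[2])/d[2]
def proj(f,X):
    R,t=P(f); c=R@np.array(X)+t; return np.array([f['fx']*c[0]/c[2]+f['cx'],f['fy']*c[1]/c[2]+f['cy']])
def tri(rs):
    A=np.zeros((3,3));b=np.zeros(3)
    for o,d in rs:
        d=d/np.linalg.norm(d);M=np.eye(3)-np.outer(d,d);A+=M;b+=M@o
    return np.linalg.solve(A,b)
E
python3 - <<'E'
from h import *
fs={n:cam(n) for n in('scene','top')}
for n,f in fs.items():
    cv2.imwrite(f'pics/{n}0.png',f['frame']); R,t=P(f); print(n,(-R.T@t).round(3),R.round(2).tolist(),f['fx'])
for k in 'soap candle tin balm soap_tray candle_tray tin_coaster balm_pot glass_candle jar'.split():
    for n,f in fs.items():
        for m in mark_of(n,k)[:3]:
            print(k,n,round(m['p'],2),np.round(m['position']),onz(f,m['position'],0)[:2].round(3))
o=get_obs();print(o)
E
```

```text
scene [0.04  0.627 1.06 ] [[-0.78, -0.62, 0.02], [-0.5, 0.61, -0.62], [0.38, -0.49, -0.79]] 421.19255424570065
top [ 0.419 -0.012  1.587] [[0.03, -1.0, 0.02], [-1.0, -0.03, -0.08], [0.08, -0.01, -1.0]] 512.5516741339492
soap scene 0.82 [265. 228.] [0.621 0.16 ]
soap top 0.97 [251. 172.] [0.629 0.16 ]
candle scene 0.85 [285. 295.] [0.426 0.286]
candle scene 0.21 [266. 228.] [0.62  0.157]
candle top 0.66 [208. 235.] [0.429 0.283]
candle top 0.38 [154. 225.] [0.454 0.45 ]
tin scene 0.94 [224. 288.] [0.572 0.375]
tin scene 0.69 [308. 202.] [ 0.582 -0.001]
tin scene 0.39 [242. 336.] [0.435 0.44 ]
tin top 0.96 [178. 189.] [0.568 0.382]
tin top 0.54 [303. 190.] [ 0.576 -0.004]
balm scene 0.65 [288. 194.] [0.657 0.015]
balm top 0.6 [249. 173.] [0.625 0.166]
balm top 0.39 [296. 173.] [0.628 0.02 ]
soap_tray scene 0.55 [389. 181.] [ 0.431 -0.241]
soap_tray top 0.55 [376. 236.] [ 0.44  -0.235]
candle_tray scene 0.59 [408. 157.] [ 0.443 -0.377]
candle_tray top 0.72 [415. 239.] [ 0.435 -0.358]
candle_tray top 0.69 [157. 227.] [0.449 0.442]
candle_tray top 0.17 [320. 232.] [ 0.448 -0.06 ]
tin_coas
[... 503 characters left out ...]
me': 1.1, 'joints': array([-1.24109834e+00,  2.20416891e-01,  1.52651461e+00,  2.20890139e-05,
        1.39469108e+00, -1.26090564e-01]), 'joint_velocities': array([ 0.00030724, -0.00116577, -0.00161109, -0.0004168 , -0.00012327,
       -0.00071174]), 'joint_efforts': array([ 2.83945346e-04, -4.96847892e+01, -3.89742529e+01, -2.27167202e-04,
        6.64624895e-04, -7.46767512e-06]), 'position': array([ 0.27510924, -0.56118707,  0.40468143]), 'ee_rot': array([ 9.74144731e-01,  2.25924860e-01,  9.29673308e-06, -1.59902776e-05]), 'wrist_force': array([0.17254642, 0.75421143, 0.42395205]), 'torque': array([ 0.00530394, -0.01147227, -0.01407136]), 'grasp_force': 0.0, 'width': 1.0021438396766027}
```

View pictures.

View pics/scene0.png

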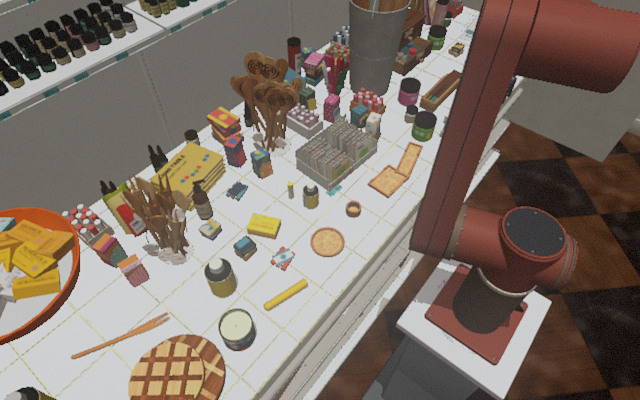

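View pics/top0.png

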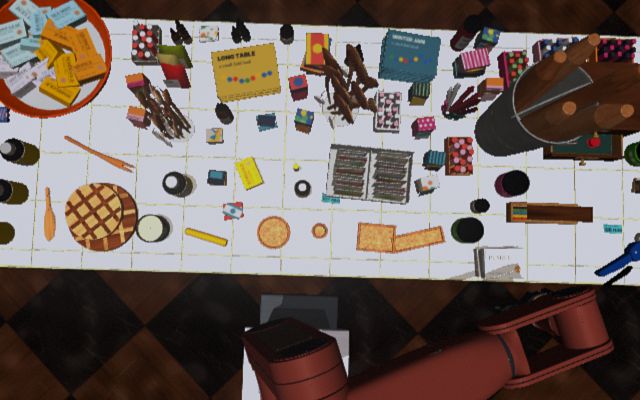

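```bash
cat > fit.py <<'E'
from h import *
from scipy.optimize import minimize
def box(a,b,h): return np.array([[i*a/2,j*b/2,k*h] for i in(-1,1) for j in(-1,1) for k in(0,1)])
def cyl(*rz):
    t=np.linspace(0,2*np.pi,40); return np.vstack([np.c_[r*np.cos(t),r*np.sin(t),0*t+z] for r,z in rz])
M=dict(soap=box(.058,.088,.03),candle=box(.023,.132,.023),tin=cyl((.035,0),(.035,.09),(.0185,.103),(.0185,.128)),
 balm=cyl((.0085,0),(.0085,.067)),soap_tray=box(.086,.116,.012),candle_tray=box(.052,.162,.012),tin_coaster=cyl((.051,0),(.051,.012)),
 balm_pot=cyl((.024,0),(.024,.03)),glass_candle=cyl((.0415,0),(.0415,.075)),jar=cyl((.0385,0),(.0385,.084)))
S=4
def render(f,pts,win):
    x0,y0,x1,y1=win; uv=np.array([proj(f,p) for p in pts])
    im=np.zeros(((y1-y0)*S,(x1-x0)*S),np.uint8)
    h=cv2.convexHull(((uv-[x0,y0]+.5)*S*16).astype(np.int32)); cv2.fillConvexPoly(im,h,1,shift=4); return im
def fit(k,guess,fs,free_z=True,masks=None):
    obs=[]
    for n,f in fs.items():
        ex=proj(f,[guess[0],guess[1],.02]); best=None
        for s in silhouettes(n,k):
            m=s['pixels']; c=np.argwhere(m).mean(0)[::-1] if m.any() else np.array([999,999])
            if np.hypot(*(c-ex))<25 and best is None: best=(m,s['p'])
        if best is None: print(k,n,'none'); continue
        m,p=best; r=np.argwhere(m); w=(max(r[:,1].min()-15,0),max(r[:,0].min()-15,0),min(r[:,1].max()+16,640),min(r[:,0].max()+16,400))
        obs.append((f,w,cv2.resize(m[w[1]:w[3],w[0]:w[2]].astype(np.uint8),None,fx=S,fy=S,interpolation=cv2.INTER_NEAREST),n,p))
    rot='tray' in k or k in('soap','candle')
    def ious(q):
        x,y,z,a=q; c,s=np.cos(a),np.sin(a); pts=M[k]@np.array([[c,s,0],[-s,c,0],[0,0,1]])+[x,y,z]
        out=[]
        for f,w,m,*_ in obs:
            r=render(f,pts,w); out.append((r&m).sum()/((r|m).sum()+1e-9))
        return out
    best=None
    for a0 in (np.arange(0,np.pi,np.pi/6) if rot else [0]):
        x0=[*guess,0,a0]; sx=np.array([x0]+[np.array(x0)+d for d in ([.01,0,0,0],[0,.01,0,0],[0,0,.01,0],[0,0,0,.3])])
        r=minimize(lambda q:-sum(ious(q)),x0,method='Nelder-Mead',options=dict(initial_simplex=sx,xatol=1e-4,fatol=1e-4,maxiter=250))
        if best is None or r.fun<best.fun: best=r
    q=best.x
    print(k,'xyz mm',(q[:3]*1e3).round(1),'yaw',round(float((q[3]+np.pi/2)%np.pi-np.pi/2),3) if rot else '',[(o[3],round(o[4],2),round(float(i),2)) for o,i in zip(obs,ious(q))],flush=True)
    return q
E
python3 - <<'E'
from fit import *
fs={n:cam(n) for n in('scene','top')}
for k,g in dict(soap=(.62,.16),candle=(.427,.285),tin=(.57,.378),balm=(.657,.015),soap_tray=(.435,-.238),candle_tray=(.437,-.365),tin_coaster=(.447,.075),balm_pot=(.445,-.053),glass_candle=(.44,.445),jar=(.457,-.507)).items(): fit(k,g,fs)
fit('tin',(.579,-.002),fs); fit('tin',(.435,.44),fs)
E
```

```text
soap xyz mm [621.3 163.4   3.8] yaw -1.14 [('scene', 0.97, 0.95), ('top', 0.93, 0.94)]
candle xyz mm [422.8 286.7  -3.1] yaw -0.275 [('scene', 0.74, 0.71), ('top', 0.77, 0.77)]
tin xyz mm [575.2 371.7   4.8] yaw  [('scene', 0.76, 0.93), ('top', 0.72, 0.95)]
balm xyz mm [6.422e+02 1.890e+01 3.000e-01] yaw  [('scene', 0.53, 0.79), ('top', 0.38, 0.57)]
soap_tray xyz mm [ 435.4 -233.3    2.9] yaw -0.046 [('scene', 0.74, 0.93), ('top', 0.81, 0.92)]
candle_tray xyz mm [ 434.4 -362.4    1.4] yaw 0.241 [('scene', 0.67, 0.9), ('top', 0.82, 0.94)]
tin_coaster xyz mm [444.   82.5   3.6] yaw  [('scene', 0.79, 0.95), ('top', 0.92, 0.96)]
balm_pot scene none
balm_pot xyz mm [451.1 -56.6   9.7] yaw  [('top', 0.61, 0.91)]
glass_candle xyz mm [443.1 441.4   4.2] yaw  [('scene', 0.96, 0.96), ('top', 0.86, 0.94)]
jar xyz mm [ 465.8 -500.7    4.9] yaw  [('scene', 0.66, 0.94), ('top', 0.86, 0.96)]
tin xyz mm [585.3 -10.3 -58.3] yaw  [('scene', 0.73, 0.5), ('top', 0.66, 0.5)]
tin top none
tin xyz mm [437.6 445.8   7.2] yaw  [('scene', 0.7, 0.9)]
```

```bash
cat > col.py <<'E'
from fit import *
import fit as F
def yel(f,g,rad,sat=110):
    hsv=cv2.cvtColor(f['frame'],cv2.COLOR_BGR2HSV); m=cv2.inRange(hsv,(8,sat,60),(36,255,255))>0
    c=proj(f,[*g,.015]); n,l,st,ce=cv2.connectedComponentsWithStats(m.astype(np.uint8))
    out=np.zeros_like(m)
    for i in range(1,n):
        if np.hypot(*(ce[i]-c))<rad and st[i,4]>4: out|=l==i
    return out
E
python3 - <<'E'
from col import *
fs={n:cam(n) for n in('scene','top')}
import fit as F
def run(k,g,rad,sat,z=None):
    F.silhouettes=lambda n,kk:[dict(pixels=yel(fs[n],g,rad,sat),p=1.)]
    try: fit(k,g,fs)
    except Exception as e: print(k,e)
run('candle',(.425,.286),12,110); run('soap',(.621,.163),12,110); run('balm_pot',(.447,-.055),9,60)
run('tin_coaster',(.444,.082),12,50);run('soap_tray',(.435,-.236),12,50);run('candle_tray',(.435,-.362),12,50)
# balm cap
r=[];
for n,f in fs.items():
    m=yel(f,(.645,.018),25,90); ys=np.argwhere(m); print(n,len(ys),ys.mean(0)[::-1] if len(ys) else '')
    if len(ys): r.append(ray(f,ys.mean(0)[::-1]))
if len(r)==2: print('cap',tri(r))
ims=[]
for n,g in (('scene',(.645,.018)),('top',(.645,.018)),('scene',(.447,-.055)),('top',(.447,-.055)),('scene',(.425,.286)),('top',(.425,.286))):
    c=proj(fs[n],[*g,.03]).astype(int); print(n,c-25); ims.append(cv2.resize(fs[n]['frame'][c[1]-25:c[1]+25,c[0]-25:c[0]+25],(250,250),interpolation=cv2.INTER_NEAREST))
cv2.imwrite('pics/c1.png',np.vstack([np.hstack(ims[:3]),np.hstack(ims[3:])]))
E
```

```text
candle xyz mm [424.  287.4  -5.7] yaw -0.255 [('scene', 1.0, 0.6), ('top', 1.0, 0.79)]
soap xyz mm [623.6 164.6  -1.5] yaw -1.128 [('scene', 1.0, 0.84), ('top', 1.0, 0.93)]
balm_pot xyz mm [452.3 -58.3   1.3] yaw  [('scene', 1.0, 0.76), ('top', 1.0, 0.9)]
tin_coaster xyz mm [4.433e+02 8.260e+01 2.000e-01] yaw  [('scene', 1.0, 0.91), ('top', 1.0, 0.94)]
soap_tray top none
soap_tray xyz mm [ 432.5 -234.9    5.6] yaw -0.041 [('scene', 1.0, 0.59)]
candle_tray scene none
candle_tray top none
candle_tray xyz mm [ 435. -362.    0.] yaw 0.0 []
scene 149 [307.63087248 198.26845638]
top 27 [295.59259259 166.18518519]
cap [0.62246465 0.00400915 0.0026314 ]
scene [264 165]
top [271 141]
scene [328 182]
top [293 207]
scene [259 265]
top [180 210]
```

View pics/c1.png

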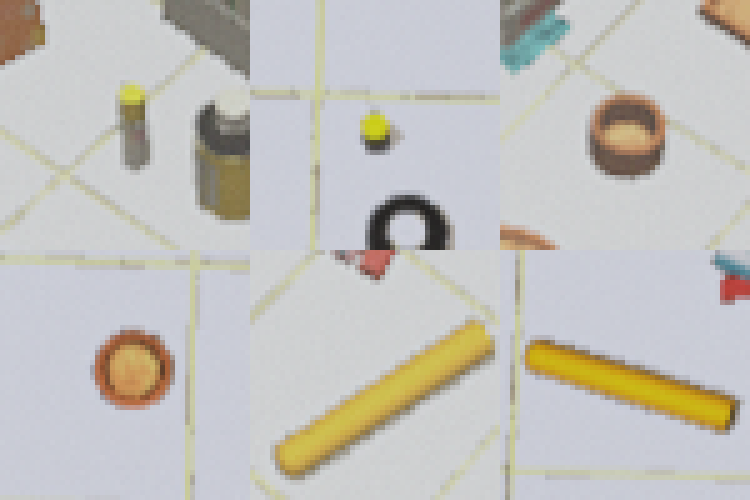

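```bash
python3 - <<'E'
from h import *
fs={n:cam(n) for n in('scene','top')};s,t=fs['scene'],fs['top']
def T(n,a,b): print(n,(tri([ray(s,a),ray(t,b)])*1e3).round(1))
T('balmtop',(289.7,182.3),(295.6,165.7)); print('balm bot',onz(s,(290.9,196.6),0)*1e3,'captop',onz(s,(289.7,182.3),.067)*1e3,onz(t,(295.6,165.7),.067)*1e3)
T('potrim',(353.1,205.9),(319.1,230.5)); print(onz(s,(353.1,205.9),.03),onz(t,(319.1,230.5),.03))
a,b=[],[]
for z0,(u,v) in ((0,((266.1,305.9),(186.9,230.5))),(1,((305.1,281.5),(224.9,241.9)))):
    T('cend',u,v); print(onz(s,u,.0115).round(4),onz(t,v,.0115).round(4))
# nearby object heights/bias
E
```

```text
balmtop [641.1  18.7  71.5]
balm bot [640.58231797  17.48803087   0.        ] captop [643.17381862  15.58496258  67.        ] [642.30466274  19.23328812  67.        ]
potrim [451.  -58.   31.1]
[ 0.45076546 -0.05916686  0.03      ] [ 0.45178273 -0.05764084  0.03      ]
cend [439.4 345.1  13.8]
[0.4397 0.3441 0.0115] [0.4401 0.3461 0.0115]
cend [406.8 226.9  14.3]
[0.4057 0.2246 0.0115] [0.4088 0.2287 0.0115]
```

```bash
cat > go.py <<'E'
import sys,numpy as np
from plant import get_obs
from scipy.spatial.transform import Rotation as Ro
def go(x,y,z,phi=None):
    o=get_obs(); R=Ro.from_quat(o['ee_rot']).as_matrix(); p=np.array(o['position'])*1e3
    d=R.T@(np.array([x,y,z])-p); ph=np.arctan2(R[1,0],R[0,0])
    L=np.linalg.norm(d)
    print('at',p.round(1),'phi',ph.round(3),'tilt',R[:2,2].round(3),'F',np.round(o['wrist_force'],1),'w',round(o['width'],3),'t',round(o['time'],1))
    n=int(np.ceil(L/39)); print('shift tx,ty,tz',d.round(1),'n',n,'per row',(d/max(n,1)).round(1),'wz',None if phi is None else round(((ph-phi+np.pi/2)%np.pi)-np.pi/2,3))
if __name__=='__main__': go(*map(float,sys.argv[1:]))
E
python3 go.py 622 163.5 300 .436
```

```text
at [ 275.1 -561.2  404.7] phi 0.456 tilt [ 0. -0.] F [-0.5  0.6  0.2] w 0.998 t 2.6
shift tx,ty,tz [ 630.5 -498.1  104.7] n 21 per row [ 30.  -23.7   5. ] wz 0.02
```

```bash

python3 -m pendant '[{"tx":15,"ty":-12},{"tx":30,"ty":-23.5},{"tx":30,"ty":-23.5},{"tx":30,"ty":-23.5},{"tx":30,"ty":-23.5},{"tx":30,"ty":-23.5},{"tx":30,"ty":-23.5},{"tx":30,"ty":-23.5},{"tx":30,"ty":-23.5},{"tx":30,"ty":-23.5}]' | tail -3
python3 -m pendant '[{"tx":30,"ty":-23.5},{"tx":30,"ty":-23.5},{"tx":30,"ty":-23.5},{"tx":30,"ty":-23.5},{"tx":30,"ty":-23.5},{"tx":30,"ty":-23.5},{"tx":30,"ty":-23.5},{"tx":30,"ty":-23.5},{"tx":30,"ty":-23.5},{"tx":30,"ty":-24,"tz":10}]' | tail -1
python3 -m pendant '[{"tx":30,"ty":-25,"tz":15},{"tx":15,"ty":-12,"tz":25},{"tz":30},{"tz":25,"wz":0.02},{"tx":0},{"tx":0}]' | tail -1
python3 go.py 622 163.5 175 .436
python3 - <<'E'
from h import *
ims=[]
for n in('scene','top'):
    f=cam(n); c=proj(f,[.622,.1635,.05]).astype(int); ims.append(cv2.resize(f['frame'][c[1]-60:c[1]+60,c[0]-60:c[0]+60],(400,400)))
cv2.imwrite('pics/a1.png',np.hstack(ims))
E
```

```text
at [ 275.1 -561.2  404.7] phi 0.456 tilt [ 0. -0.] F [-0.5  0.6  0.2] w 0.998 t 2.6
shift tx,ty,tz [ 630.5 -498.1  229.7] n 22 per row [ 28.7 -22.6  10.4] wz 0.02validation failed for argument at $[0]...
validation failed for argument at $[0]...
validation failed for argument at $[0]...
```

View pics/a1.png

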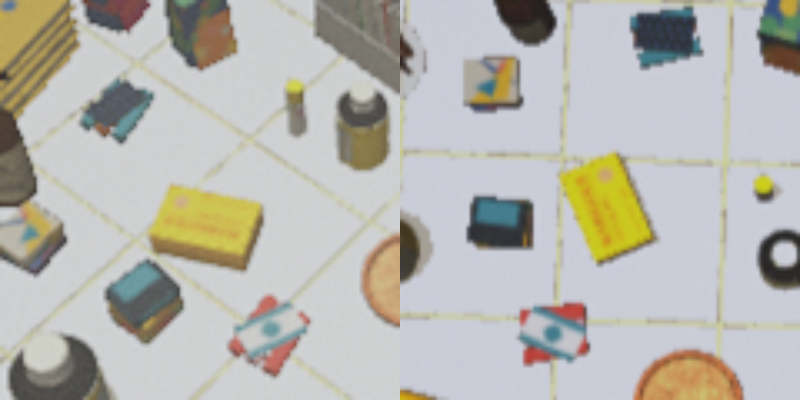

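```bash

python3 -m pendant '[{"tx":15,"ty":-12,"tz":0,"wx":0,"wy":0,"wz":0,"fingers":0}]'; python3 -m pendant '[{"tx":15,"ty":-12,"fingers":0}]'
```

```text
time: 2.78
position: [0.2821, -0.5455, 0.4047]
ee_rot: [0.974, 0.225, -0.0, 0.001]
wrist_force: [0.8, 0.2, -0.1]
width: 0.998
grasp_force: 0.0validation failed for argument at $[0]...
```

```bash

python3 -m pendant '[{"tx":30,"ty":-23.5,"tz":0,"wx":0,"wy":0,"wz":0,"fingers":0},{"tx":30,"ty":-23.5,"tz":0,"wx":0,"wy":0,"wz":0,"fingers":0},{"tx":30,"ty":-23.5,"tz":0,"wx":0,"wy":0,"wz":0,"fingers":0},{"tx":30,"ty":-23.5,"tz":0,"wx":0,"wy":0,"wz":0,"fingers":0},{"tx":30,"ty":-23.5,"tz":0,"wx":0,"wy":0,"wz":0,"fingers":0},{"tx":30,"ty":-23.5,"tz":0,"wx":0,"wy":0,"wz":0,"fingers":0},{"tx":30,"ty":-23.5,"tz":0,"wx":0,"wy":0,"wz":0,"fingers":0},{"tx":30,"ty":-23.5,"tz":0,"wx":0,"wy":0,"wz":0,"fingers":0},{"tx":30,"ty":-23.5,"tz":0,"wx":0,"wy":0,"wz":0,"fingers":0},{"tx":30,"ty":-23.5,"tz":0,"wx":0,"wy":0,"wz":0,"fingers":0}]' | head -2
python3 -m pendant '[{"tx":30,"ty":-23.5,"tz":0,"wx":0,"wy":0,"wz":0,"fingers":0},{"tx":30,"ty":-23.5,"tz":0,"wx":0,"wy":0,"wz":0,"fingers":0},{"tx":30,"ty":-23.5,"tz":0,"wx":0,"wy":0,"wz":0,"fingers":0},{"tx":30,"ty":-23.5,"tz":0,"wx":0,"wy":0,"wz":0,"fingers":0},{"tx":30,"ty":-23.5,"tz":0,"wx":0,"wy":0,"wz":0,"fingers":0},{"tx":30,"ty":-23.5,"tz":0,"wx":0,"wy":0,"wz":0,"fingers":0},{"tx":30,"ty":-23.5,"tz":10,"wx":0,"wy":0,"wz":0,"fingers":0},{"tx":30,"ty":-23.5,"tz":10,"wx":0,"wy":0,"wz":0,"fingers":0},{"tx":30,"ty":-24,"tz":15,"wx":0,"wy":0,"wz":0,"fingers":0},{"tx":30,"ty":-24,"tz":15,"wx":0,"wy":0,"wz":0,"fingers":0}]' | head -2
python3 -m pendant '[{"tx":15,"ty":-15,"tz":25,"wx":0,"wy":0,"wz":0.02,"fingers":0},{"tx":0,"ty":0,"tz":30,"wx":0,"wy":0,"wz":0,"fingers":0},{"tx":0,"ty":0,"tz":0,"wx":0,"wy":0,"wz":0,"fingers":0},{"tx":0,"ty":0,"tz":0,"wx":0,"wy":0,"wz":0,"fingers":0}]' | head -2
python3 go.py 622 163.5 175 .436
```

```text
time: 3.62
position: [0.4496, -0.199, 0.4051]
time: 4.45
position: [0.6154, 0.1452, 0.3548]
time: 4.78
position: [0.6206, 0.1633, 0.2975]
at [620.6 163.3 297.5] phi 0.436 tilt [-0.005 -0.001] F [-0.2 -0.7  0.2] w 1.003 t 4.8
shift tx,ty,tz [  2.    0.6 122.5] n 4 per row [ 0.5  0.2 30.6] wz 0.0
```

```bash

python3 -m pendant '[{"tx":1,"ty":0.5,"tz":25,"wx":0,"wy":0,"wz":0,"fingers":0},{"tx":0.5,"ty":0,"tz":30,"wx":0,"wy":0,"wz":0,"fingers":0},{"tx":0,"ty":0,"tz":30,"wx":0,"wy":0,"wz":0,"fingers":0},{"tx":0,"ty":0,"tz":22,"wx":0,"wy":0,"wz":0,"fingers":0},{"tx":0,"ty":0,"tz":14,"wx":0,"wy":0,"wz":0,"fingers":0},{"tx":0,"ty":0,"tz":0,"wx":0,"wy":0,"wz":0,"fingers":0},{"tx":0,"ty":0,"tz":0,"wx":0,"wy":0,"wz":0,"fingers":0}]' >/dev/null
python3 go.py 622 163.5 176 .436
python3 -m pendant '[{"tx":0,"ty":0,"tz":0,"wx":0,"wy":0,"wz":0,"fingers":1},{"tx":0,"ty":0,"tz":0,"wx":0,"wy":0,"wz":0,"fingers":1},{"tx":0,"ty":0,"tz":0,"wx":0,"wy":0,"wz":0,"fingers":1},{"tx":0,"ty":0,"tz":0,"wx":0,"wy":0,"wz":0,"fingers":1},{"tx":0,"ty":0,"tz":0,"wx":0,"wy":0,"wz":0,"fingers":1},{"tx":0,"ty":0,"tz":0,"wx":0,"wy":0,"wz":0,"fingers":1},{"tx":0,"ty":0,"tz":0,"wx":0,"wy":0,"wz":0,"fingers":1},{"tx":0,"ty":0,"tz":0,"wx":0,"wy":0,"wz":0,"fingers":1}]'
```

```text
at [623.8 162.9 180.1] phi 0.435 tilt [0.001 0.   ] F [ 0.  -0.1  0.3] w 0.998 t 5.4
shift tx,ty,tz [-1.4 -1.3  4.1] n 1 per row [-1.4 -1.3  4.1] wz -0.001
time: 6.03
position: [0.6246, 0.1636, 0.1816]
ee_rot: [0.976, 0.216, 0.002, 0.0]
wrist_force: [-0.5, -0.8, 7.1]
width: 0.665
grasp_force: 65.8
```

```bash

python3 -m pendant '[{"tx":0,"ty":0,"tz":-10,"wx":0,"wy":0,"wz":0,"fingers":1},{"tx":0,"ty":0,"tz":-20,"wx":0,"wy":0,"wz":0,"fingers":1},{"tx":0,"ty":0,"tz":-30,"wx":0,"wy":0,"wz":0,"fingers":1},{"tx":0,"ty":0,"tz":-30,"wx":0,"wy":0,"wz":0,"fingers":1},{"tx":0,"ty":0,"tz":-30,"wx":0,"wy":0,"wz":0,"fingers":1},{"tx":0,"ty":0,"tz":0,"wx":0,"wy":0,"wz":0,"fingers":1},{"tx":0,"ty":0,"tz":0,"wx":0,"wy":0,"wz":0,"fingers":1}]'
python3 go.py 435 -234 301 1.525
```

```text
time: 6.62
position: [0.6241, 0.1637, 0.3026]
ee_rot: [0.976, 0.216, 0.003, 0.0]
wrist_force: [0.7, 0.5, -0.6]
width: 0.664
grasp_force: 64.9
at [624.1 163.7 302.6] phi 0.436 tilt [0.006 0.001] F [ 0.7  0.5 -0.6] w 0.664 t 6.6
shift tx,ty,tz [-3.394e+02  2.807e+02  1.000e-01] n 12 per row [-28.3  23.4   0. ] wz -1.089
```

```bash

python3 -m pendant '[{"tx":-14,"ty":12,"tz":0,"wx":0,"wy":0,"wz":0,"fingers":1},{"tx":-28,"ty":23,"tz":0,"wx":0,"wy":0,"wz":0,"fingers":1},{"tx":-28,"ty":23,"tz":0,"wx":0,"wy":0,"wz":0,"fingers":1},{"tx":-28,"ty":23,"tz":0,"wx":0,"wy":0,"wz":0,"fingers":1},{"tx":-28,"ty":23,"tz":0,"wx":0,"wy":0,"wz":0,"fingers":1},{"tx":-28,"ty":23,"tz":0,"wx":0,"wy":0,"wz":0,"fingers":1},{"tx":-28,"ty":23,"tz":0,"wx":0,"wy":0,"wz":0,"fingers":1},{"tx":-28,"ty":23,"tz":0,"wx":0,"wy":0,"wz":0,"fingers":1},{"tx":-28,"ty":23,"tz":0,"wx":0,"wy":0,"wz":0,"fingers":1},{"tx":-28,"ty":24,"tz":0,"wx":0,"wy":0,"wz":0,"fingers":1}]' | head -2
python3 -m pendant '[{"tx":-28,"ty":24,"tz":0,"wx":0,"wy":0,"wz":0,"fingers":1},{"tx":-28,"ty":24,"tz":0,"wx":0,"wy":0,"wz":0,"fingers":1},{"tx":-18,"ty":13,"tz":0,"wx":0,"wy":0,"wz":0,"fingers":1},{"tx":0,"ty":0,"tz":0,"wx":0,"wy":0,"wz":0,"fingers":1}]' | head -2
python3 -m pendant '[{"tx":0,"ty":0,"tz":0,"wx":0,"wy":0,"wz":-0.109,"fingers":1},{"tx":0,"ty":0,"tz":0,"wx":0,"wy":0,"wz":-0.12,"fingers":1},{"tx":0,"ty":0,"tz":0,"wx":0,"wy":0,"wz":-0.12,"fingers":1},{"tx":0,"ty":0,"tz":0,"wx":0,"wy":0,"wz":-0.12,"fingers":1},{"tx":0,"ty":0,"tz":0,"wx":0,"wy":0,"wz":-0.12,"fingers":1},{"tx":0,"ty":0,"tz":0,"wx":0,"wy":0,"wz":-0.12,"fingers":1},{"tx":0,"ty":0,"tz":0,"wx":0,"wy":0,"wz":-0.12,"fingers":1},{"tx":0,"ty":0,"tz":0,"wx":0,"wy":0,"wz":-0.12,"fingers":1},{"tx":0,"ty":0,"tz":0,"wx":0,"wy":0,"wz":-0.12,"fingers":1},{"tx":0,"ty":0,"tz":0,"wx":0,"wy":0,"wz":-0.02,"fingers":1}]' | head -2
python3 -m pendant '[{"tx":0,"ty":0,"tz":20,"wx":0,"wy":0,"wz":0,"fingers":1},{"tx":0,"ty":0,"tz":30,"wx":0,"wy":0,"wz":0,"fingers":1},{"tx":0,"ty":0,"tz":0,"wx":0,"wy":0,"wz":0,"fingers":1},{"tx":0,"ty":0,"tz":0,"wx":0,"wy":0,"wz":0,"fingers":1}]' | head -2
python3 go.py 435 -234 190 1.525
python3 - <<'E'
from fit import *
fs={n:cam(n) for n in('scene','top')}
ims=[]
for n,f in fs.items():
    c=proj(f,[.435,-.25,.05]).astype(int); ims.append(cv2.resize(f['frame'][c[1]-60:c[1]+60,c[0]-60:c[0]+60],(400,400)))
cv2.imwrite('pics/a2.png',np.hstack(ims))
fit('soap',(.435,-.234),fs)
E
```

```text
time: 7.45
position: [0.4731, -0.149, 0.2973]
time: 7.78
position: [0.4313, -0.2376, 0.2975]
time: 8.62
position: [0.4333, -0.2338, 0.2975]
time: 8.95
position: [0.4325, -0.2336, 0.2467]
at [ 432.5 -233.6  246.7] phi 1.523 tilt [-0.005  0.004] F [-0.3 -0.5 -0.6] w 0.667 t 8.9
shift tx,ty,tz [-0.5  2.8 56.7] n 2 per row [-0.3  1.4 28.4] wz -0.002
soap top none
soap xyz mm [ 462.9 -279.1   11.4] yaw 0.283 [('scene', 0.93, 0.78)]
```

View pics/a2.png

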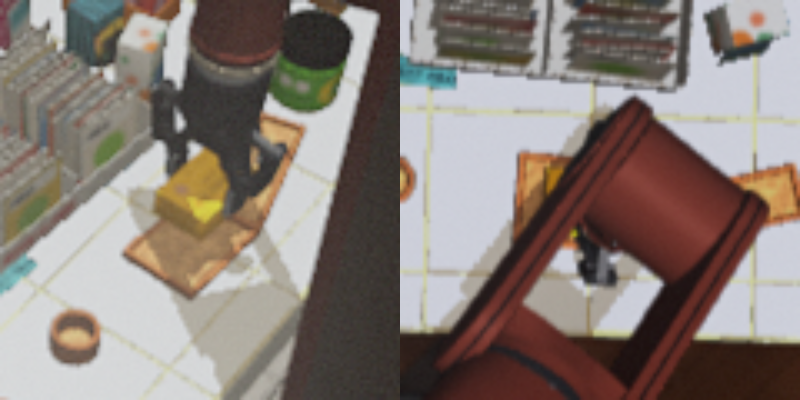

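```bash

python3 -m pendant '[{"tx":0,"ty":2,"tz":20,"wx":0,"wy":0,"wz":0,"fingers":1},{"tx":0,"ty":0,"tz":20,"wx":0,"wy":0,"wz":0,"fingers":1},{"tx":0,"ty":0,"tz":12,"wx":0,"wy":0,"wz":0,"fingers":1},{"tx":0,"ty":0,"tz":3,"wx":0,"wy":0,"wz":0,"fingers":1},{"tx":0,"ty":0,"tz":0,"wx":0,"wy":0,"wz":0,"fingers":1}]' | sed -n 2,4p
python3 -m pendant '[{"tx":0,"ty":0,"tz":2,"wx":0,"wy":0,"wz":0,"fingers":1},{"tx":0,"ty":0,"tz":0,"wx":0,"wy":0,"wz":0,"fingers":1},{"tx":0,"ty":0,"tz":0,"wx":0,"wy":0,"wz":0,"fingers":1}]' | sed -n 2,4p
python3 go.py 435 -234 186 1.525
```

```text
position: [0.4357, -0.235, 0.1941]
ee_rot: [0.723, 0.691, -0.0, -0.0]
wrist_force: [-0.4, 0.6, -0.9]
position: [0.4363, -0.2354, 0.1931]
ee_rot: [0.723, 0.691, 0.0, 0.001]
wrist_force: [0.9, 1.0, 2.6]
at [ 436.3 -235.4  193.1] phi 1.525 tilt [ 0.002 -0.002] F [0.9 1.  2.6] w 0.665 t 9.8
shift tx,ty,tz [ 1.4 -1.4  7.1] n 1 per row [ 1.4 -1.4  7.1] wz -0.0
```

```bash

for i in 1 2; do python3 -m pendant '[{"tx":0,"ty":0,"tz":2,"wx":0,"wy":0,"wz":0,"fingers":1},{"tx":0,"ty":0,"tz":0,"wx":0,"wy":0,"wz":0,"fingers":1},{"tx":0,"ty":0,"tz":0,"wx":0,"wy":0,"wz":0,"fingers":1}]' | sed -n 2,4p; done
python3 - <<'E'
from h import *
ims=[]
f=cam('scene')
c=proj(f,[.435,-.234,.03]).astype(int); cv2.imwrite('pics/a3.png',cv2.resize(f['frame'][c[1]-40:c[1]+40,c[0]-50:c[0]+50],(750,600)))
E
```

```text
position: [0.4365, -0.2353, 0.1917]
ee_rot: [0.723, 0.691, 0.0, 0.001]
wrist_force: [-1.2, 3.7, 10.3]
position: [0.4368, -0.2352, 0.19]
ee_rot: [0.723, 0.691, 0.001, 0.002]
wrist_force: [-0.4, 5.0, 12.0]
```

View pics/a3.png

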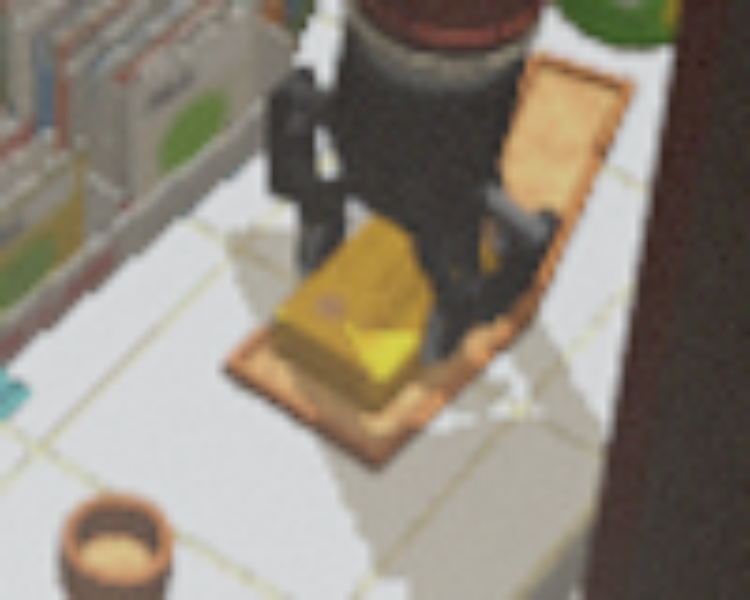

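```bash
cat > ov.py <<'E'
from fit import *
def pose(q): x,y,z,a=q; c,s=np.cos(a),np.sin(a); return np.array([[c,s,0],[-s,c,0],[0,0,1]]),np.array([x,y,z])
def overlay(f,items,ctr,hw,hh,name,S=7.5):
    c=proj(f,ctr).astype(int); u0,v0=c[0]-hw,c[1]-hh
    im=cv2.resize(f['frame'][v0:c[1]+hh,u0:c[0]+hw],None,fx=S,fy=S)
    for P3,col in items:
        uv=np.array([proj(f,p) for p in P3]); q=((uv-[u0,v0]+.5)*S).astype(np.int32); cv2.polylines(im,[q],True,col,1)
    cv2.imwrite(name,im)
def rects(a,b,zs,q):
    A,o=pose(q); return [np.array([[a/2,b/2,z],[-a/2,b/2,z],[-a/2,-b/2,z],[a/2,-b/2,z]])@A+o for z in zs]
E
python3 - <<'E'
from ov import *
f=cam('scene')
it=[(r,(255,0,0)) for r in rects(.086,.116,[.012],(.435,-.234,0,-.046))]+[(r,(0,255,0)) for r in rects(.074,.104,[.006],(.435,-.234,0,-.046))]
it+=[(r,(0,0,255)) for r in rects(.058,.088,[0,.03],(.437,-.237,.012,-.046))]
overlay(f,it,[.435,-.234,.03],50,40,'pics/a4.png')
E
```

```text
(no output)
```

View pics/a4.png

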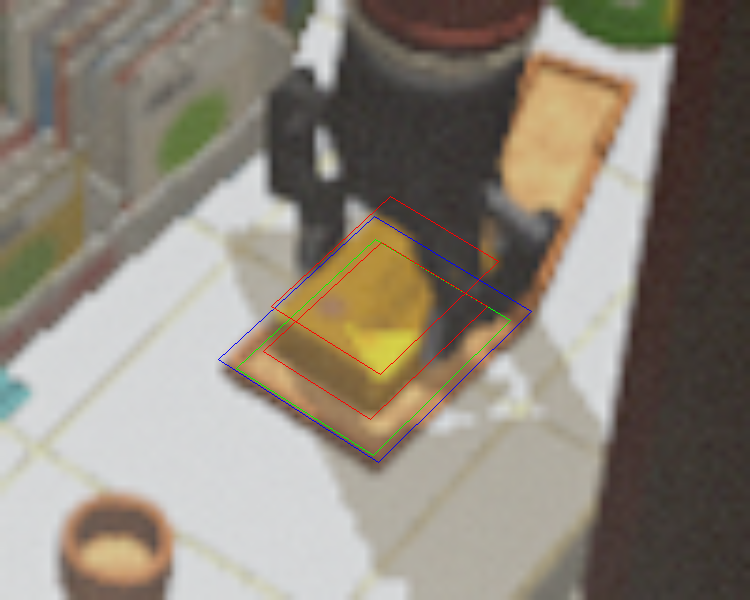

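```bash
python3 - <<'E'
from ov import *
f=cam('scene')
s=silhouettes('scene','soap'); 
c0=proj(f,[.435,-.234,.03])
m=None
for q in s:
    c=np.argwhere(q['pixels']).mean(0)[::-1]
    print(q['p'],c,q['pixels'].sum())
    if m is None and np.hypot(*(c-c0))<25: m=q['pixels']
u0,v0=(c0-[32,27]).astype(int); u1,v1=u0+60,v0+52
hsv=cv2.cvtColor(f['frame'],cv2.COLOR_BGR2HSV)[v0:v1,u0:u1]; mm=m[v0:v1,u0:u1]
# hue map coarse: print mask comparison rows
hm=((hsv[...,0]>=18)&(hsv[...,0]<36)&(hsv[...,1]>90))
for r in range(12,52): print(''.join('#' if a and b else 's' if a else 'h' if b else ('.' if v>90 else ' ') for a,b,v in zip(mm[r],hm[r],hsv[r,:,2])))
print(u0,v0)
np.save('m.npy',m|False)
E
```

```text
Traceback (most recent call last):
TypeError: 'NoneType' object is not subscriptable
```

```bash
python3 - <<'E'
from ov import *
f=cam('scene')
c0=proj(f,[.435,-.234,.03]); u0,v0=(c0-[25,22]).astype(int); u1,v1=u0+45,v0+42
hsv=cv2.cvtColor(f['frame'],cv2.COLOR_BGR2HSV)[v0:v1,u0:u1]
for r in range(2,42): print(v0+r,' '.join('%02d'%h if sa>70 else ('..' if v>100 else '  ') for h,sa,v in hsv[r]))
print(u0); print('shift model +0.55 row. predicted soap corners z=6/12 bottom & top:')
for y in (-.234,-.240):
  for z in(.006,.012):
    print(y,z,[proj(f,p).round(1).tolist() for r in rects(.058,.088,[0,.03],(.437,y,z,-.046)) for p in r[:3]])
E
```

```text
155 42 .. .. .. .. .. .. .. .. .. ..                   .. .. ..                                                                   16 17 18
156 .. .. .. .. .. .. .. .. .. .. ..                   .. .. ..                                                                14 16 18 18
157 .. .. .. .. .. .. .. .. .. .. ..                   .. .. ..                                                                15 17 19 19
158 .. .. .. .. .. .. .. .. .. .. ..                      .. ..                                                                   17 20 19
159 .. .. .. .. .. .. .. .. .. .. ..                                                                                              16 18 18
160 .. .. .. .. .. .. .. .. .. .. ..                                                                                        .. .. 15 17 17
161 .. .. .. .. .. .. .. .. .. .. .. .. ..                         ..                                                       .. .. .. 15 16
162 .. .. .. .. .. .. .. .. .. .. .. .. .. .. ..                   .. .. ..                                                    
[... 4268 characters left out ...]
2 12 .. .. .. .. .. .. .. .. .. .. .. .. .. .. .. ..
194 .. .. .. .. .. .. .. .. .. .. .. .. .. .. .. .. .. .. .. .. .. 10 12 12 13 11 11 11 11 .. .. .. .. .. .. .. .. .. .. .. .. .. .. .. ..
363
shift model +0.55 row. predicted soap corners z=6/12 bottom & top:
-0.234 0.006 [[372.0, 183.1], [386.2, 192.2], [401.7, 177.1], [372.9, 177.1], [387.4, 186.3], [403.1, 171.1]]
-0.234 0.012 [[372.2, 182.0], [386.4, 191.0], [402.0, 175.9], [373.1, 175.9], [387.7, 185.0], [403.4, 169.8]]
-0.24 0.006 [[373.0, 182.1], [387.2, 191.1], [402.6, 176.1], [374.0, 176.1], [388.5, 185.1], [404.1, 170.0]]
-0.24 0.012 [[373.2, 180.9], [387.5, 189.9], [402.9, 174.9], [374.2, 174.8], [388.7, 183.9], [404.4, 168.8]]
```

```bash

python3 -m pendant '[{"tx":0,"ty":0,"tz":-8,"wx":0,"wy":0,"wz":0,"fingers":1},{"tx":2,"ty":0,"tz":0,"wx":0,"wy":0,"wz":0,"fingers":1},{"tx":3,"ty":0,"tz":0,"wx":0,"wy":0,"wz":0,"fingers":1},{"tx":0,"ty":0,"tz":0,"wx":0,"wy":0,"wz":0,"fingers":1},{"tx":0,"ty":0,"tz":3,"wx":0,"wy":0,"wz":0,"fingers":1},{"tx":0,"ty":0,"tz":0,"wx":0,"wy":0,"wz":0,"fingers":1}]' | sed -n 2,4p
for i in 1 2 3; do python3 -m pendant '[{"tx":0,"ty":0,"tz":2,"wx":0,"wy":0,"wz":0,"fingers":1},{"tx":0,"ty":0,"tz":0,"wx":0,"wy":0,"wz":0,"fingers":1},{"tx":0,"ty":0,"tz":0,"wx":0,"wy":0,"wz":0,"fingers":1}]' | sed -n 2,4p; done
```

```text
position: [0.4353, -0.2296, 0.1918]
ee_rot: [0.723, 0.691, -0.0, -0.001]
wrist_force: [-0.5, -0.1, -1.2]
position: [0.4357, -0.2299, 0.1905]
ee_rot: [0.723, 0.691, -0.0, -0.0]
wrist_force: [-0.4, -0.0, 0.2]
position: [0.436, -0.2301, 0.1895]
ee_rot: [0.723, 0.691, -0.0, 0.0]
wrist_force: [-2.8, 2.8, 7.3]
position: [0.4368, -0.2302, 0.1884]
ee_rot: [0.723, 0.691, 0.001, 0.001]
wrist_force: [0.0, 3.6, 11.8]
```

```bash

for i in 1 2; do python3 -m pendant '[{"tx":0,"ty":0,"tz":1.5,"wx":0,"wy":0,"wz":0,"fingers":1},{"tx":0,"ty":0,"tz":0,"wx":0,"wy":0,"wz":0,"fingers":1},{"tx":0,"ty":0,"tz":0,"wx":0,"wy":0,"wz":0,"fingers":1}]' | sed -n 2,4p; done
python3 - <<'E'
from ov import *
f=cam('scene')
it=[(r,(255,0,0)) for r in rects(.074,.104,[.012],(.435,-.234,-.0015,-.046))]
overlay(f,it,[.435,-.234,.02],28,24,'pics/a5.png',14)
E
```

```text
position: [0.4371, -0.2306, 0.1872]
ee_rot: [0.723, 0.691, 0.001, 0.002]
wrist_force: [0.5, 1.4, 12.3]
position: [0.4373, -0.2307, 0.1868]
ee_rot: [0.723, 0.691, 0.001, 0.002]
wrist_force: [-3.6, 4.3, 23.4]
```

View pics/a5.png

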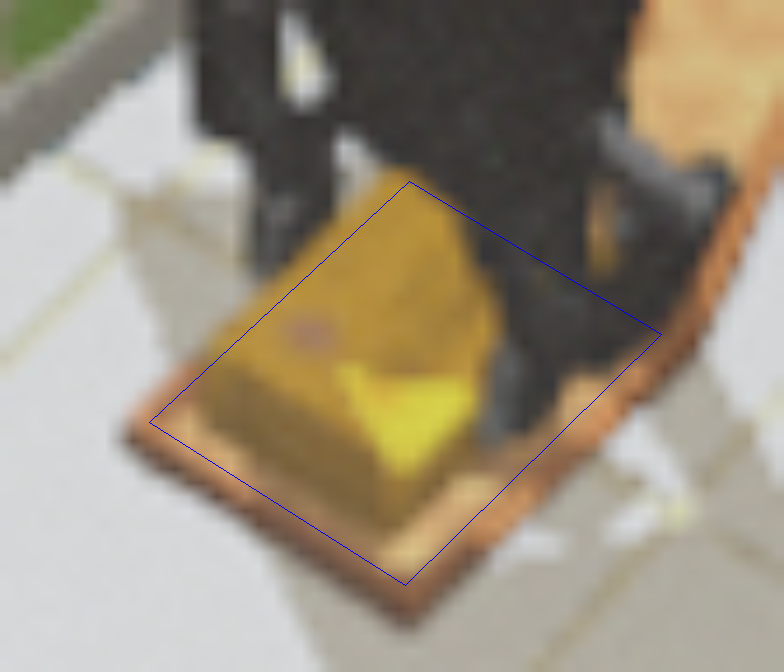

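```bash

python3 -m pendant '[{"tx":0,"ty":0,"tz":-2,"wx":0,"wy":0,"wz":0,"fingers":1},{"tx":0,"ty":0,"tz":0,"wx":0,"wy":0,"wz":0,"fingers":1},{"tx":0,"ty":0,"tz":0,"wx":0,"wy":0,"wz":0,"fingers":0},{"tx":0,"ty":0,"tz":0,"wx":0,"wy":0,"wz":0,"fingers":0},{"tx":0,"ty":0,"tz":0,"wx":0,"wy":0,"wz":0,"fingers":0},{"tx":0,"ty":0,"tz":0,"wx":0,"wy":0,"wz":0,"fingers":0},{"tx":0,"ty":0,"tz":0,"wx":0,"wy":0,"wz":0,"fingers":0}]' | sed -n 2,5p
python3 -m pendant '[{"tx":0,"ty":0,"tz":-15,"wx":0,"wy":0,"wz":0,"fingers":0},{"tx":0,"ty":0,"tz":-25,"wx":0,"wy":0,"wz":0,"fingers":0},{"tx":0,"ty":0,"tz":-35,"wx":0,"wy":0,"wz":0,"fingers":0},{"tx":0,"ty":0,"tz":-35,"wx":0,"wy":0,"wz":0,"fingers":0},{"tx":0,"ty":0,"tz":0,"wx":0,"wy":0,"wz":0,"fingers":0},{"tx":0,"ty":0,"tz":0,"wx":0,"wy":0,"wz":0,"fingers":0}]' | sed -n 2,5p
python3 go.py 423.3 286.5 298 1.306
```

```text
position: [0.4355, -0.2298, 0.1853]
ee_rot: [0.723, 0.691, -0.0, -0.0]
wrist_force: [0.6, 0.2, -0.1]
width: 1.0
position: [0.4367, -0.2306, 0.2983]
ee_rot: [0.723, 0.691, 0.0, 0.003]
wrist_force: [-0.3, -0.1, -1.0]
width: 1.001
at [ 436.7 -230.6  298.3] phi 1.525 tilt [ 0.004 -0.003] F [-0.3 -0.1 -1. ] w 1.001 t 13.4
shift tx,ty,tz [515.9 -37.1  -1.6] n 14 per row [36.9 -2.6 -0.1] wz 0.219
```

```bash

python3 -m pendant '[{"tx":20,"ty":-2,"tz":0,"wx":0,"wy":0,"wz":0,"fingers":0},{"tx":36,"ty":-2.6,"tz":0,"wx":0,"wy":0,"wz":0,"fingers":0},{"tx":36,"ty":-2.6,"tz":0,"wx":0,"wy":0,"wz":0,"fingers":0},{"tx":36,"ty":-2.6,"tz":0,"wx":0,"wy":0,"wz":0,"fingers":0},{"tx":36,"ty":-2.6,"tz":0,"wx":0,"wy":0,"wz":0,"fingers":0},{"tx":36,"ty":-2.6,"tz":0,"wx":0,"wy":0,"wz":0,"fingers":0},{"tx":36,"ty":-2.6,"tz":0,"wx":0,"wy":0,"wz":0,"fingers":0},{"tx":36,"ty":-2.6,"tz":0,"wx":0,"wy":0,"wz":0,"fingers":0},{"tx":36,"ty":-2.6,"tz":0,"wx":0,"wy":0,"wz":0,"fingers":0},{"tx":36,"ty":-2.6,"tz":0,"wx":0,"wy":0,"wz":0,"fingers":0}]' | sed -n 2p
python3 -m pendant '[{"tx":36,"ty":-2.6,"tz":0,"wx":0,"wy":0,"wz":0,"fingers":0},{"tx":36,"ty":-2.6,"tz":0,"wx":0,"wy":0,"wz":0,"fingers":0},{"tx":36,"ty":-2.6,"tz":0,"wx":0,"wy":0,"wz":0,"fingers":0},{"tx":36,"ty":-2.6,"tz":0,"wx":0,"wy":0,"wz":0,"fingers":0},{"tx":27,"ty":-2,"tz":0,"wx":0,"wy":0,"wz":0.1,"fingers":0},{"tx":0,"ty":0,"tz":0,"wx":0,"wy":0,"wz":0.12,"fingers":0},{"tx":0,"ty":0,"tz":30,"wx":0,"wy":0,"wz":0,"fingers":0},{"tx":0,"ty":0,"tz":30,"wx":0,"wy":0,"wz":0,"fingers":0},{"tx":0,"ty":0,"tz":0,"wx":0,"wy":0,"wz":0,"fingers":0},{"tx":0,"ty":0,"tz":0,"wx":0,"wy":0,"wz":0,"fingers":0}]' | sed -n 2p
python3 go.py 423.3 286.5 178 1.306
python3 - <<'E'
from ov import *
fs={n:cam(n) for n in('scene','top')}
fit('soap',(.435,-.234),fs); fit('soap_tray',(.435,-.234),fs);fit('candle_tray',(.435,-.362),fs)
f=fs['scene'];c=proj(f,[.435,-.234,.02]).astype(int); a=cv2.resize(f['frame'][c[1]-26:c[1]+26,c[0]-26:c[0]+26],(400,400))
c=proj(f,[.423,.2865,.05]).astype(int); b=cv2.resize(f['frame'][c[1]-50:c[1]+50,c[0]-50:c[0]+50],(400,400))
cv2.imwrite('pics/a6.png',np.hstack([a,b]))
E
```

```text
position: [0.425, 0.1165, 0.294]
position: [0.42, 0.2855, 0.2328]
at [420.  285.5 232.8] phi 1.305 tilt [-0.007 -0.003] F [ 0.3 -0.3  0.7] w 1.0 t 15.1
shift tx,ty,tz [ 2.1  3.2 54.7] n 2 per row [ 1.   1.6 27.4] wz -0.001
soap scene none
soap xyz mm [ 438.1 -236.4  -13.4] yaw -0.051 [('top', 0.69, 0.95)]
soap_tray scene none
soap_tray xyz mm [ 435.5 -232.5   -6.3] yaw -0.063 [('top', 0.74, 0.3)]
candle_tray scene none
candle_tray xyz mm [ 434.1 -367.1  -19.9] yaw 0.247 [('top', 0.93, 0.94)]
```

View pics/a6.png

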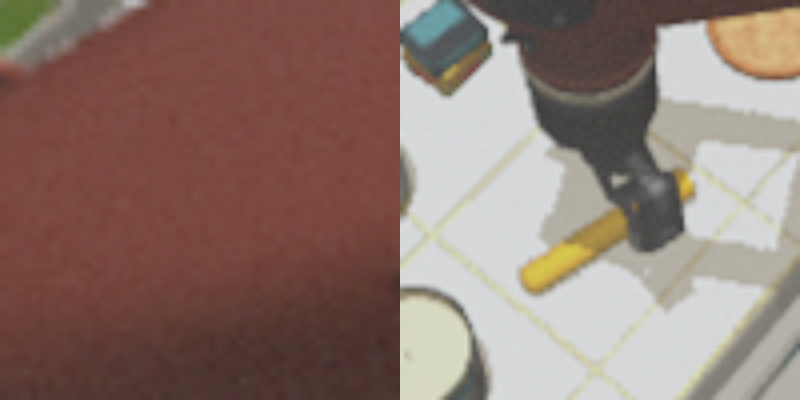

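```bash

python3 -m pendant '[{"tx":1,"ty":2,"tz":20,"wx":0,"wy":0,"wz":0,"fingers":0},{"tx":1,"ty":0,"tz":20,"wx":0,"wy":0,"wz":0,"fingers":0},{"tx":0,"ty":0,"tz":12,"wx":0,"wy":0,"wz":0,"fingers":0},{"tx":0,"ty":0,"tz":0,"wx":0,"wy":0,"wz":0,"fingers":0},{"tx":0,"ty":0,"tz":0,"wx":0,"wy":0,"wz":0,"fingers":0},{"tx":0,"ty":0,"tz":0,"wx":0,"wy":0,"wz":0,"fingers":0}]' | sed -n 2p
python3 go.py 423.3 286.5 177 1.306; sleep 0; python3 -c "
import numpy as np
from plant import *
print([grab_frame('top')['fx']]); print(get_obs()['position'])"
```

```text
position: [0.4246, 0.2879, 0.1845]
at [424.6 287.9 184.5] phi 1.305 tilt [0.001 0.   ] F [-1.   0.5 -0.6] w 0.997 t 16.0
shift tx,ty,tz [-1.7 -0.9  7.5] n 1 per row [-1.7 -0.9  7.5] wz -0.001
[512.5516741339492]
[0.42475081 0.28798314 0.18485529]
```

```bash

python3 -m pendant '[{"tx":-1.5,"ty":-1,"tz":4,"wx":0,"wy":0,"wz":0,"fingers":0},{"tx":0,"ty":0,"tz":3,"wx":0,"wy":0,"wz":0,"fingers":0},{"tx":0,"ty":0,"tz":0,"wx":0,"wy":0,"wz":0,"fingers":0},{"tx":0,"ty":0,"tz":0,"wx":0,"wy":0,"wz":0,"fingers":0}]' | sed -n 2,4p
python3 -m pendant '[{"tx":0,"ty":0,"tz":0,"wx":0,"wy":0,"wz":0,"fingers":1},{"tx":0,"ty":0,"tz":0,"wx":0,"wy":0,"wz":0,"fingers":1},{"tx":0,"ty":0,"tz":0,"wx":0,"wy":0,"wz":0,"fingers":1},{"tx":0,"ty":0,"tz":0,"wx":0,"wy":0,"wz":0,"fingers":1},{"tx":0,"ty":0,"tz":0,"wx":0,"wy":0,"wz":0,"fingers":1},{"tx":0,"ty":0,"tz":0,"wx":0,"wy":0,"wz":0,"fingers":1},{"tx":0,"ty":0,"tz":0,"wx":0,"wy":0,"wz":0,"fingers":1},{"tx":0,"ty":0,"tz":0,"wx":0,"wy":0,"wz":0,"fingers":1},{"tx":0,"ty":0,"tz":0,"wx":0,"wy":0,"wz":0,"fingers":1},{"tx":0,"ty":0,"tz":0,"wx":0,"wy":0,"wz":0,"fingers":1}]'
```

```text
position: [0.4227, 0.2864, 0.1766]
ee_rot: [0.795, 0.607, -0.0, -0.0]
wrist_force: [0.5, -0.0, 0.7]
time: 17.23
position: [0.423, 0.2866, 0.177]
ee_rot: [0.795, 0.607, 0.0, 0.0]
wrist_force: [1.3, 1.2, 3.1]
width: 0.253
grasp_force: 59.5
```

```bash

python3 -m pendant '[{"tx":0,"ty":0,"tz":-10,"wx":0,"wy":0,"wz":0,"fingers":1},{"tx":0,"ty":0,"tz":-20,"wx":0,"wy":0,"wz":0,"fingers":1},{"tx":0,"ty":0,"tz":-30,"wx":0,"wy":0,"wz":0,"fingers":1},{"tx":0,"ty":0,"tz":-30,"wx":0,"wy":0,"wz":0,"fingers":1},{"tx":0,"ty":0,"tz":-20,"wx":0,"wy":0,"wz":0,"fingers":1},{"tx":0,"ty":0,"tz":0,"wx":0,"wy":0,"wz":0,"fingers":1},{"tx":0,"ty":0,"tz":0,"wx":0,"wy":0,"wz":0,"fingers":1},{"tx":0,"ty":0,"tz":0,"wx":0,"wy":0,"wz":0,"fingers":1}]'
python3 go.py 434.3 -363 287 1.812
```

```text
time: 17.9
position: [0.4222, 0.2863, 0.2859]
ee_rot: [0.795, 0.607, -0.001, -0.0]
wrist_force: [-0.8, 0.4, -0.9]
width: 0.249
grasp_force: 59.1
at [422.2 286.3 285.9] phi 1.305 tilt [-0.001 -0.001] F [-0.8  0.4 -0.9] w 0.249 t 17.9
shift tx,ty,tz [-623.2  182.3   -0.7] n 17 per row [-36.7  10.7  -0. ] wz -0.507
```

```bash

python3 -m pendant '[{"tx":-20,"ty":6,"tz":0,"wx":0,"wy":0,"wz":0,"fingers":1},{"tx":-36,"ty":10.5,"tz":0,"wx":0,"wy":0,"wz":0,"fingers":1},{"tx":-36,"ty":10.5,"tz":0,"wx":0,"wy":0,"wz":0,"fingers":1},{"tx":-36,"ty":10.5,"tz":0,"wx":0,"wy":0,"wz":0,"fingers":1},{"tx":-36,"ty":10.5,"tz":0,"wx":0,"wy":0,"wz":0,"fingers":1},{"tx":-36,"ty":10.5,"tz":0,"wx":0,"wy":0,"wz":0,"fingers":1},{"tx":-36,"ty":10.5,"tz":0,"wx":0,"wy":0,"wz":0,"fingers":1},{"tx":-36,"ty":10.5,"tz":0,"wx":0,"wy":0,"wz":0,"fingers":1},{"tx":-36,"ty":10.5,"tz":0,"wx":0,"wy":0,"wz":0,"fingers":1}]' | sed -n 2p
python3 -m pendant '[{"tx":-36,"ty":10.5,"tz":0,"wx":0,"wy":0,"wz":0,"fingers":1},{"tx":-36,"ty":10.5,"tz":0,"wx":0,"wy":0,"wz":0,"fingers":1},{"tx":-36,"ty":10.5,"tz":0,"wx":0,"wy":0,"wz":0,"fingers":1},{"tx":-36,"ty":10.5,"tz":0,"wx":0,"wy":0,"wz":0,"fingers":1},{"tx":-36,"ty":10.5,"tz":0,"wx":0,"wy":0,"wz":0,"fingers":1},{"tx":-36,"ty":10.5,"tz":0,"wx":0,"wy":0,"wz":0,"fingers":1},{"tx":-36,"ty":10.5,"tz":0,"wx":0,"wy":0,"wz":0,"fingers":1},{"tx":-36,"ty":10.5,"tz":0,"wx":0,"wy":0,"wz":0,"fingers":1},{"tx":-27,"ty":8,"tz":0,"wx":0,"wy":0,"wz":0,"fingers":1}]' | sed -n 2p
python3 -m pendant '[{"tx":0,"ty":0,"tz":0,"wx":0,"wy":0,"wz":-0.11,"fingers":1},{"tx":0,"ty":0,"tz":0,"wx":0,"wy":0,"wz":-0.12,"fingers":1},{"tx":0,"ty":0,"tz":0,"wx":0,"wy":0,"wz":-0.12,"fingers":1},{"tx":0,"ty":0,"tz":0,"wx":0,"wy":0,"wz":-0.1,"fingers":1},{"tx":0,"ty":0,"tz":0,"wx":0,"wy":0,"wz":-0.057,"fingers":1},{"tx":0,"ty":0,"tz":30,"wx":0,"wy":0,"wz":0,"fingers":1},{"tx":0,"ty":0,"tz":30,"wx":0,"wy":0,"wz":0,"fingers":1},{"tx":0,"ty":0,"tz":0,"wx":0,"wy":0,"wz":0,"fingers":1},{"tx":0,"ty":0,"tz":0,"wx":0,"wy":0,"wz":0,"fingers":1},{"tx":0,"ty":0,"tz":0,"wx":0,"wy":0,"wz":0,"fingers":1}]' | sed -n 2p
python3 -m pendant '[{"tx":0,"ty":0,"tz":0,"wx":0,"wy":0,"wz":0,"fingers":1},{"tx":0,"ty":0,"tz":0,"wx":0,"wy":0,"wz":0,"fingers":1}]' | sed -n 2p
python3 go.py 434.3 -363 190 1.812
python3 - <<'E'
from ov import *
f=cam('scene');c=proj(f,[.434,-.31,.03]).astype(int); print(c); cv2.imwrite('pics/a7.png',cv2.resize(f['frame'][c[1]-45:c[1]+45,c[0]-60:c[0]+60],(800,600)))
E
```

```text
position: [0.4274, -0.0358, 0.2849]
position: [0.4335, -0.3647, 0.2844]
position: [0.4346, -0.3624, 0.2266]
position: [0.4352, -0.3631, 0.2285]
at [ 435.2 -363.1  228.5] phi 1.812 tilt [ 0.002 -0.002] F [-0.3 -0.4 -0.7] w 0.253 t 20.4
shift tx,ty,tz [ 0.4 -0.9 38.5] n 1 per row [ 0.4 -0.9 38.5] wz -0.0
[401 162]
```

View pics/a7.png

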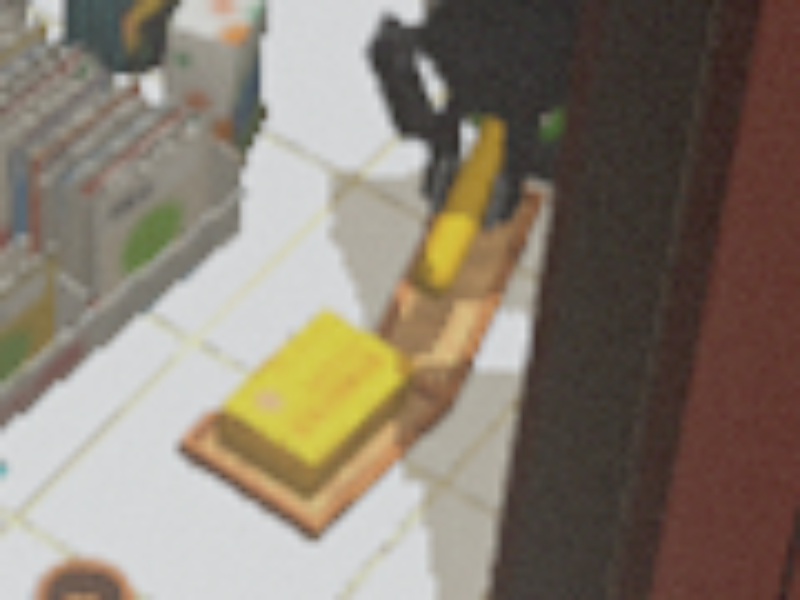

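```bash

python3 -m pendant '[{"tx":0.5,"ty":-1,"tz":15,"wx":0,"wy":0,"wz":0,"fingers":1},{"tx":0,"ty":0,"tz":15,"wx":0,"wy":0,"wz":0,"fingers":1},{"tx":0,"ty":0,"tz":8,"wx":0,"wy":0,"wz":0,"fingers":1},{"tx":0,"ty":0,"tz":0,"wx":0,"wy":0,"wz":0,"fingers":1},{"tx":0,"ty":0,"tz":0,"wx":0,"wy":0,"wz":0,"fingers":1},{"tx":0,"ty":0,"tz":0,"wx":0,"wy":0,"wz":0,"fingers":1}]' | sed -n 2,4p
for i in 1 2; do python3 -m pendant '[{"tx":0,"ty":0,"tz":2,"wx":0,"wy":0,"wz":0,"fingers":1},{"tx":0,"ty":0,"tz":0,"wx":0,"wy":0,"wz":0,"fingers":1},{"tx":0,"ty":0,"tz":0,"wx":0,"wy":0,"wz":0,"fingers":1}]' | sed -n 2,4p; done
python3 - <<'E'
from fit import *
fs={n:cam(n) for n in('scene','top')}
fit('soap',(.435,-.234),fs); fit('soap_tray',(.435,-.234),fs)
E
```

```text
position: [0.4339, -0.3626, 0.1897]
ee_rot: [0.617, 0.787, -0.0, 0.001]
wrist_force: [0.1, 0.5, -0.3]
position: [0.4337, -0.3623, 0.1872]
ee_rot: [0.617, 0.787, -0.0, 0.0]
wrist_force: [-0.3, -0.5, -1.1]
position: [0.4335, -0.3621, 0.1846]
ee_rot: [0.617, 0.787, 0.0, -0.0]
wrist_force: [-0.4, -0.9, -0.8]
soap xyz mm [ 438.8 -232.5    9.2] yaw -0.033 [('scene', 0.86, 0.91), ('top', 0.89, 0.94)]
soap_tray xyz mm [ 436.  -234.1   -3.9] yaw -0.039 [('scene', 0.78, 0.3), ('top', 0.75, 0.37)]
```

```bash

for i in 1 2 3; do python3 -m pendant '[{"tx":0,"ty":0,"tz":1,"wx":0,"wy":0,"wz":0,"fingers":1},{"tx":0,"ty":0,"tz":0,"wx":0,"wy":0,"wz":0,"fingers":1},{"tx":0,"ty":0,"tz":0,"wx":0,"wy":0,"wz":0,"fingers":1}]' | sed -n 2,4p; done
```

```text
position: [0.4335, -0.3621, 0.1836]
ee_rot: [0.617, 0.787, 0.0, -0.0]
wrist_force: [-0.2, -0.5, -0.6]
position: [0.4336, -0.3623, 0.183]
ee_rot: [0.617, 0.787, -0.0, 0.0]
wrist_force: [-0.8, 1.8, 2.3]
position: [0.4337, -0.3623, 0.183]
ee_rot: [0.617, 0.787, -0.0, 0.0]
wrist_force: [-3.7, 3.3, 12.1]
```

```bash

python3 -m pendant '[{"tx":0,"ty":0,"tz":-1,"wx":0,"wy":0,"wz":0,"fingers":1},{"tx":0,"ty":0,"tz":0,"wx":0,"wy":0,"wz":0,"fingers":0},{"tx":0,"ty":0,"tz":0,"wx":0,"wy":0,"wz":0,"fingers":0},{"tx":0,"ty":0,"tz":0,"wx":0,"wy":0,"wz":0,"fingers":0},{"tx":0,"ty":0,"tz":0,"wx":0,"wy":0,"wz":0,"fingers":0},{"tx":0,"ty":0,"tz":0,"wx":0,"wy":0,"wz":0,"fingers":0},{"tx":0,"ty":0,"tz":0,"wx":0,"wy":0,"wz":0,"fingers":0}]' | sed -n 2,5p
python3 -m pendant '[{"tx":0,"ty":0,"tz":-15,"wx":0,"wy":0,"wz":0,"fingers":0},{"tx":0,"ty":0,"tz":-25,"wx":0,"wy":0,"wz":0,"fingers":0},{"tx":0,"ty":0,"tz":-35,"wx":0,"wy":0,"wz":0,"fingers":0},{"tx":0,"ty":0,"tz":-35,"wx":0,"wy":0,"wz":0,"fingers":0},{"tx":0,"ty":0,"tz":-40,"wx":0,"wy":0,"wz":0,"fingers":0},{"tx":0,"ty":0,"tz":-40,"wx":0,"wy":0,"wz":0,"fingers":0},{"tx":0,"ty":0,"tz":0,"wx":0,"wy":0,"wz":0,"fingers":0},{"tx":0,"ty":0,"tz":0,"wx":0,"wy":0,"wz":0,"fingers":0}]' | sed -n 2,5p
python3 go.py 574 373 373
```

```text
position: [0.4335, -0.3621, 0.1826]
ee_rot: [0.617, 0.787, 0.0, -0.0]
wrist_force: [0.1, 0.5, 0.4]
width: 1.0
position: [0.4342, -0.3629, 0.3765]
ee_rot: [0.617, 0.787, -0.001, 0.004]
wrist_force: [0.2, 1.1, -0.5]
width: 0.999
at [ 434.2 -362.9  376.5] phi 1.812 tilt [ 0.005 -0.005] F [ 0.2  1.1 -0.5] w 0.999 t 23.8
shift tx,ty,tz [6.813e+02 3.114e+02 2.000e-01] n 20 per row [34.1 15.6  0. ] wz None
```

```bash

python3 -m pendant '[{"tx":18,"ty":8,"tz":0,"wx":0,"wy":0,"wz":0,"fingers":0},{"tx":34,"ty":15.5,"tz":0,"wx":0,"wy":0,"wz":0,"fingers":0},{"tx":34,"ty":15.5,"tz":0,"wx":0,"wy":0,"wz":0,"fingers":0},{"tx":34,"ty":15.5,"tz":0,"wx":0,"wy":0,"wz":0,"fingers":0},{"tx":34,"ty":15.5,"tz":0,"wx":0,"wy":0,"wz":0,"fingers":0},{"tx":34,"ty":15.5,"tz":0,"wx":0,"wy":0,"wz":0,"fingers":0},{"tx":34,"ty":15.5,"tz":0,"wx":0,"wy":0,"wz":0,"fingers":0},{"tx":34,"ty":15.5,"tz":0,"wx":0,"wy":0,"wz":0,"fingers":0},{"tx":34,"ty":15.5,"tz":0,"wx":0,"wy":0,"wz":0,"fingers":0},{"tx":34,"ty":15.5,"tz":0,"wx":0,"wy":0,"wz":0,"fingers":0}]' | sed -n 2p
python3 -m pendant '[{"tx":34,"ty":15.5,"tz":0,"wx":0,"wy":0,"wz":0,"fingers":0},{"tx":34,"ty":15.5,"tz":0,"wx":0,"wy":0,"wz":0,"fingers":0},{"tx":34,"ty":15.5,"tz":0,"wx":0,"wy":0,"wz":0,"fingers":0},{"tx":34,"ty":15.5,"tz":0,"wx":0,"wy":0,"wz":0,"fingers":0},{"tx":34,"ty":15.5,"tz":0,"wx":0,"wy":0,"wz":0,"fingers":0},{"tx":34,"ty":15.5,"tz":0,"wx":0,"wy":0,"wz":0,"fingers":0},{"tx":34,"ty":15.5,"tz":0,"wx":0,"wy":0,"wz":0,"fingers":0},{"tx":34,"ty":15.5,"tz":0,"wx":0,"wy":0,"wz":0,"fingers":0},{"tx":34,"ty":15.5,"tz":0,"wx":0,"wy":0,"wz":0,"fingers":0},{"tx":34,"ty":15.5,"tz":0,"wx":0,"wy":0,"wz":0,"fingers":0}]' | sed -n 2p
python3 -m pendant '[{"tx":17,"ty":8,"tz":0,"wx":0,"wy":0,"wz":0,"fingers":0},{"tx":0,"ty":0,"tz":30,"wx":0,"wy":0,"wz":0,"fingers":0},{"tx":0,"ty":0,"tz":10,"wx":0,"wy":0,"wz":0,"fingers":0},{"tx":0,"ty":0,"tz":0,"wx":0,"wy":0,"wz":0,"fingers":0},{"tx":0,"ty":0,"tz":0,"wx":0,"wy":0,"wz":0,"fingers":0},{"tx":0,"ty":0,"tz":0,"wx":0,"wy":0,"wz":0,"fingers":0},{"tx":0,"ty":0,"tz":0,"wx":0,"wy":0,"wz":0,"fingers":0}]' | sed -n 2p
python3 go.py 574.5 372.5 281
python3 - <<'E'
from fit import *
fs={n:cam(n) for n in('scene','top')}
fit('tin',(.574,.373),fs); fit('candle',(.434,-.362),fs); fit('soap',(.437,-.233),fs)
E
```

```text
position: [0.4988, -0.0104, 0.3707]
position: [0.5683, 0.3565, 0.37]
position: [0.5731, 0.3727, 0.3342]
at [573.1 372.7 334.2] phi 1.811 tilt [0.002 0.001] F [ 1.2 -0.2  0.4] w 1.003 t 26.0
shift tx,ty,tz [-0.5  1.3 53.2] n 2 per row [-0.3  0.6 26.6] wz None
tin xyz mm [577.  371.6  -0.9] yaw  [('scene', 0.77, 0.93), ('top', 0.55, 0.81)]
candle scene none
candle xyz mm [ 435.2 -369.   -36.1] yaw 0.236 [('top', 0.67, 0.83)]
soap scene none
soap xyz mm [ 436.8 -229.8   28. ] yaw -0.049 [('top', 0.77, 0.94)]
```

```bash

python3 -m pendant '[{"tx":-0.5,"ty":1.5,"tz":15,"wx":0,"wy":0,"wz":0,"fingers":0},{"tx":0,"ty":0,"tz":25,"wx":0,"wy":0,"wz":0,"fingers":0},{"tx":0,"ty":0,"tz":14,"wx":0,"wy":0,"wz":0,"fingers":0},{"tx":0,"ty":0,"tz":0,"wx":0,"wy":0,"wz":0,"fingers":0},{"tx":0,"ty":0,"tz":0,"wx":0,"wy":0,"wz":0,"fingers":0},{"tx":0,"ty":0,"tz":0,"wx":0,"wy":0,"wz":0,"fingers":0}]' | sed -n 2,4p
python3 -m pendant '[{"tx":0,"ty":0,"tz":0,"wx":0,"wy":0,"wz":0,"fingers":1},{"tx":0,"ty":0,"tz":0,"wx":0,"wy":0,"wz":0,"fingers":1},{"tx":0,"ty":0,"tz":0,"wx":0,"wy":0,"wz":0,"fingers":1},{"tx":0,"ty":0,"tz":0,"wx":0,"wy":0,"wz":0,"fingers":1},{"tx":0,"ty":0,"tz":0,"wx":0,"wy":0,"wz":0,"fingers":1},{"tx":0,"ty":0,"tz":0,"wx":0,"wy":0,"wz":0,"fingers":1},{"tx":0,"ty":0,"tz":0,"wx":0,"wy":0,"wz":0,"fingers":1},{"tx":0,"ty":0,"tz":0,"wx":0,"wy":0,"wz":0,"fingers":1},{"tx":0,"ty":0,"tz":0,"wx":0,"wy":0,"wz":0,"fingers":1},{"tx":0,"ty":0,"tz":0,"wx":0,"wy":0,"wz":0,"fingers":1}]'
```

```text
position: [0.5744, 0.3733, 0.2791]
ee_rot: [0.617, 0.787, 0.0, 0.0]
wrist_force: [0.2, 0.2, 0.0]
time: 27.73
position: [0.5746, 0.3733, 0.2799]
ee_rot: [0.617, 0.787, 0.001, 0.0]
wrist_force: [0.4, -0.6, 5.6]
width: 0.411
grasp_force: 60.5
```

```bash

python3 -m pendant '[{"tx":0,"ty":0,"tz":-10,"wx":0,"wy":0,"wz":0,"fingers":1},{"tx":0,"ty":0,"tz":-20,"wx":0,"wy":0,"wz":0,"fingers":1},{"tx":0,"ty":0,"tz":-30,"wx":0,"wy":0,"wz":0,"fingers":1},{"tx":0,"ty":0,"tz":-20,"wx":0,"wy":0,"wz":0,"fingers":1},{"tx":0,"ty":0,"tz":-10,"wx":0,"wy":0,"wz":0,"fingers":1},{"tx":0,"ty":0,"tz":0,"wx":0,"wy":0,"wz":0,"fingers":1},{"tx":0,"ty":0,"tz":0,"wx":0,"wy":0,"wz":0,"fingers":1},{"tx":0,"ty":0,"tz":0,"wx":0,"wy":0,"wz":0,"fingers":1}]'
python3 go.py 443.7 82.5 370
```

```text
time: 28.4
position: [0.5735, 0.3728, 0.3663]
ee_rot: [0.617, 0.787, -0.002, -0.001]
wrist_force: [0.2, -0.8, -2.2]
width: 0.41
grasp_force: 60.1
at [573.5 372.8 366.3] phi 1.812 tilt [-0.003 -0.002] F [ 0.2 -0.8 -2.2] w 0.41 t 28.4
shift tx,ty,tz [-251.  -195.3   -2.8] n 9 per row [-27.9 -21.7  -0.3] wz None
```

```bash

python3 -m pendant '[{"tx":-14,"ty":-11,"tz":0,"wx":0,"wy":0,"wz":0,"fingers":1},{"tx":-25,"ty":-19.5,"tz":0,"wx":0,"wy":0,"wz":0,"fingers":1},{"tx":-25,"ty":-19.5,"tz":0,"wx":0,"wy":0,"wz":0,"fingers":1},{"tx":-25,"ty":-19.5,"tz":0,"wx":0,"wy":0,"wz":0,"fingers":1},{"tx":-25,"ty":-19.5,"tz":0,"wx":0,"wy":0,"wz":0,"fingers":1},{"tx":-25,"ty":-19.5,"tz":0,"wx":0,"wy":0,"wz":0,"fingers":1},{"tx":-25,"ty":-19.5,"tz":0,"wx":0,"wy":0,"wz":0,"fingers":1},{"tx":-25,"ty":-19.5,"tz":0,"wx":0,"wy":0,"wz":0,"fingers":1},{"tx":-25,"ty":-19.5,"tz":0,"wx":0,"wy":0,"wz":0,"fingers":1},{"tx":-22,"ty":-17,"tz":0,"wx":0,"wy":0,"wz":0,"fingers":1}]' | sed -n 2p
python3 -m pendant '[{"tx":-15,"ty":-11.5,"tz":0,"wx":0,"wy":0,"wz":0,"fingers":1},{"tx":0,"ty":0,"tz":20,"wx":0,"wy":0,"wz":0,"fingers":1},{"tx":0,"ty":0,"tz":20,"wx":0,"wy":0,"wz":0,"fingers":1},{"tx":0,"ty":0,"tz":10,"wx":0,"wy":0,"wz":0,"fingers":1},{"tx":0,"ty":0,"tz":0,"wx":0,"wy":0,"wz":0,"fingers":1},{"tx":0,"ty":0,"tz":0,"wx":0,"wy":0,"wz":0,"fingers":1},{"tx":0,"ty":0,"tz":0,"wx":0,"wy":0,"wz":0,"fingers":1}]' | sed -n 2p
python3 go.py 443.7 82.5 286
python3 - <<'E'
from fit import *
fs={n:cam(n) for n in('scene','top')}
fit('tin',(.4437,.0825),fs)
f=fs['scene'];c=proj(f,[.443,.082,.08]).astype(int); cv2.imwrite('pics/a8.png',cv2.resize(f['frame'][c[1]-40:c[1]+40,c[0]-40:c[0]+40],(500,500)))
E
```

```text
position: [0.45, 0.0986, 0.3665]
position: [0.4444, 0.083, 0.3191]
at [444.4  83.  319.1] phi 1.812 tilt [ 0. -0.] F [-0.8 -0.3 -1.8] w 0.409 t 29.8
shift tx,ty,tz [-0.3 -0.8 33.1] n 1 per row [-0.3 -0.8 33.1] wz None
tin top none
tin xyz mm [454.6  69.1  15.5] yaw  [('scene', 0.83, 0.9)]
```

View pics/a8.png

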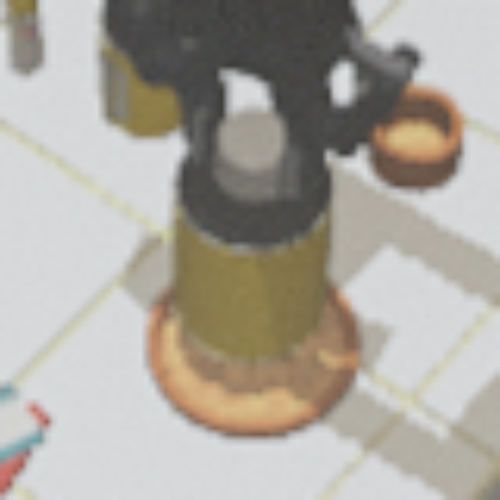

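```bash

python3 -m pendant '[{"tx":0,"ty":-0.5,"tz":14,"wx":0,"wy":0,"wz":0,"fingers":1},{"tx":0,"ty":0,"tz":10,"wx":0,"wy":0,"wz":0,"fingers":1},{"tx":0,"ty":0,"tz":5,"wx":0,"wy":0,"wz":0,"fingers":1},{"tx":0,"ty":0,"tz":0,"wx":0,"wy":0,"wz":0,"fingers":1},{"tx":0,"ty":0,"tz":0,"wx":0,"wy":0,"wz":0,"fingers":1},{"tx":0,"ty":0,"tz":0,"wx":0,"wy":0,"wz":0,"fingers":1}]' | sed -n 2,4p
for i in 1 2 3; do python3 -m pendant '[{"tx":0,"ty":0,"tz":1.5,"wx":0,"wy":0,"wz":0,"fingers":1},{"tx":0,"ty":0,"tz":0,"wx":0,"wy":0,"wz":0,"fingers":1},{"tx":0,"ty":0,"tz":0,"wx":0,"wy":0,"wz":0,"fingers":1}]' | sed -n 2,4p; done
```

```text
position: [0.4439, 0.0826, 0.2901]
ee_rot: [0.617, 0.787, 0.0, 0.0]
wrist_force: [0.6, -0.1, -1.7]
position: [0.4438, 0.0826, 0.2885]
ee_rot: [0.617, 0.787, 0.0, 0.0]
wrist_force: [0.7, 0.0, -1.3]
position: [0.4436, 0.0826, 0.2867]
ee_rot: [0.617, 0.787, -0.0, -0.0]
wrist_force: [0.1, -0.4, -1.0]
position: [0.444, 0.0826, 0.2858]
ee_rot: [0.617, 0.787, 0.0, 0.0]
wrist_force: [-0.4, 0.3, 2.9]
```

Contact at the expected floor height; one more millimetre, then release.

```bash

python3 -m pendant '[{"tx":0,"ty":0,"tz":0.7,"wx":0,"wy":0,"wz":0,"fingers":1},{"tx":0,"ty":0,"tz":0,"wx":0,"wy":0,"wz":0,"fingers":1},{"tx":0,"ty":0,"tz":0,"wx":0,"wy":0,"wz":0,"fingers":1}]' | sed -n 2,4p
python3 -m pendant '[{"tx":0,"ty":0,"tz":0,"wx":0,"wy":0,"wz":0,"fingers":0},{"tx":0,"ty":0,"tz":0,"wx":0,"wy":0,"wz":0,"fingers":0},{"tx":0,"ty":0,"tz":0,"wx":0,"wy":0,"wz":0,"fingers":0},{"tx":0,"ty":0,"tz":0,"wx":0,"wy":0,"wz":0,"fingers":0},{"tx":0,"ty":0,"tz":0,"wx":0,"wy":0,"wz":0,"fingers":0},{"tx":0,"ty":0,"tz":0,"wx":0,"wy":0,"wz":0,"fingers":0}]' | sed -n 2,5p
python3 -m pendant '[{"tx":0,"ty":0,"tz":-12,"wx":0,"wy":0,"wz":0,"fingers":0},{"tx":0,"ty":0,"tz":-25,"wx":0,"wy":0,"wz":0,"fingers":0},{"tx":0,"ty":0,"tz":-30,"wx":0,"wy":0,"wz":0,"fingers":0},{"tx":0,"ty":0,"tz":-15,"wx":0,"wy":0,"wz":0,"fingers":0.5},{"tx":0,"ty":0,"tz":0,"wx":0,"wy":0,"wz":0,"fingers":0.5},{"tx":0,"ty":0,"tz":0,"wx":0,"wy":0,"wz":0,"fingers":0.5},{"tx":0,"ty":0,"tz":0,"wx":0,"wy":0,"wz":0,"fingers":0.5}]' | sed -n 2,5p
python3 go.py 642 18 365 .338
```

```text
position: [0.444, 0.0826, 0.2857]
ee_rot: [0.617, 0.787, 0.0, 0.0]
wrist_force: [-3.2, -0.1, 9.6]
position: [0.4436, 0.0826, 0.2843]
ee_rot: [0.617, 0.787, -0.0, -0.0]
wrist_force: [0.8, -0.6, 0.5]
width: 0.999
position: [0.4433, 0.0826, 0.3654]
ee_rot: [0.617, 0.787, -0.0, -0.001]
wrist_force: [-0.3, -0.1, -0.3]
width: 0.502
at [443.3  82.6 365.4] phi 1.812 tilt [-0.001 -0.   ] F [-0.3 -0.1 -0.3] w 0.502 t 32.6
shift tx,ty,tz [-110.2  177.6    0.2] n 6 per row [-18.4  29.6   0. ] wz 1.474
```

```bash

python3 -m pendant '[{"tx":-10,"ty":16,"tz":0,"wx":0,"wy":0,"wz":0,"fingers":0.5},{"tx":-17,"ty":27.5,"tz":0,"wx":0,"wy":0,"wz":0,"fingers":0.5},{"tx":-17,"ty":27.5,"tz":0,"wx":0,"wy":0,"wz":0,"fingers":0.5},{"tx":-17,"ty":27.5,"tz":0,"wx":0,"wy":0,"wz":0,"fingers":0.5},{"tx":-17,"ty":27.5,"tz":0,"wx":0,"wy":0,"wz":0,"fingers":0.5},{"tx":-17,"ty":27.5,"tz":0,"wx":0,"wy":0,"wz":0,"fingers":0.5},{"tx":-15,"ty":24,"tz":0,"wx":0,"wy":0,"wz":0,"fingers":0.5},{"tx":0,"ty":0,"tz":0,"wx":0,"wy":0,"wz":0.034,"fingers":0.5},{"tx":0,"ty":0,"tz":0,"wx":0,"wy":0,"wz":0.12,"fingers":0.5},{"tx":0,"ty":0,"tz":0,"wx":0,"wy":0,"wz":0.12,"fingers":0.5}]' | sed -n 2p
python3 -m pendant '[{"tx":0,"ty":0,"tz":0,"wx":0,"wy":0,"wz":0.12,"fingers":0.5},{"tx":0,"ty":0,"tz":0,"wx":0,"wy":0,"wz":0.12,"fingers":0.5},{"tx":0,"ty":0,"tz":0,"wx":0,"wy":0,"wz":0.12,"fingers":0.5},{"tx":0,"ty":0,"tz":0,"wx":0,"wy":0,"wz":0.12,"fingers":0.5},{"tx":0,"ty":0,"tz":0,"wx":0,"wy":0,"wz":0.12,"fingers":0.5},{"tx":0,"ty":0,"tz":0,"wx":0,"wy":0,"wz":0.12,"fingers":0.5},{"tx":0,"ty":0,"tz":0,"wx":0,"wy":0,"wz":0.12,"fingers":0.5},{"tx":0,"ty":0,"tz":0,"wx":0,"wy":0,"wz":0.12,"fingers":0.5},{"tx":0,"ty":0,"tz":0,"wx":0,"wy":0,"wz":0.12,"fingers":0.5},{"tx":0,"ty":0,"tz":0,"wx":0,"wy":0,"wz":0.12,"fingers":0.5}]' | sed -n 2p
python3 -m pendant '[{"tx":0,"ty":0,"tz":30,"wx":0,"wy":0,"wz":0,"fingers":0.5},{"tx":0,"ty":0,"tz":40,"wx":0,"wy":0,"wz":0,"fingers":0.5},{"tx":0,"ty":0,"tz":30,"wx":0,"wy":0,"wz":0,"fingers":0.5},{"tx":0,"ty":0,"tz":0,"wx":0,"wy":0,"wz":0,"fingers":0.5},{"tx":0,"ty":0,"tz":0,"wx":0,"wy":0,"wz":0,"fingers":0.5},{"tx":0,"ty":0,"tz":0,"wx":0,"wy":0,"wz":0,"fingers":0.5}]' | sed -n 2p
python3 go.py 641.5 18.5 208 .338
python3 - <<'E'
from fit import *
fs={n:cam(n) for n in('scene','top')}
fit('tin',(.4437,.0825),fs)
f=fs['scene'];c=proj(f,[.641,.018,.06]).astype(int); a=cv2.resize(f['frame'][c[1]-30:c[1]+30,c[0]-30:c[0]+30],(400,400))
f=fs['top'];c=proj(f,[.641,.018,.06]).astype(int); b=cv2.resize(f['frame'][c[1]-30:c[1]+30,c[0]-30:c[0]+30],(400,400))
cv2.imwrite('pics/a9.png',np.hstack([a,b]))
E
```

```text
position: [0.6422, 0.0178, 0.3632]
position: [0.6417, 0.0182, 0.3639]
position: [0.6427, 0.0181, 0.2673]
at [642.7  18.1 267.3] phi 0.338 tilt [ 0. -0.] F [ 0.8  0.5 -0.2] w 0.504 t 34.8
shift tx,ty,tz [-1.  -0.8 59.3] n 2 per row [-0.5 -0.4 29.6] wz -0.0
tin top none
tin xyz mm [464.9  56.1 -40.7] yaw  [('scene', 0.82, 0.96)]
```

View pics/a9.png

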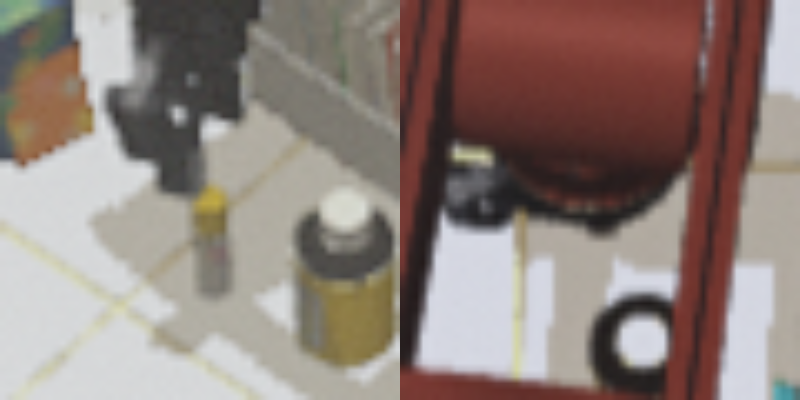

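```bash

python3 -m pendant '[{"tx":-1,"ty":-0.5,"tz":15,"wx":0,"wy":0,"wz":0,"fingers":0.5},{"tx":0,"ty":0,"tz":25,"wx":0,"wy":0,"wz":0,"fingers":0.5},{"tx":0,"ty":0,"tz":18,"wx":0,"wy":0,"wz":0,"fingers":0.5},{"tx":0,"ty":0,"tz":0,"wx":0,"wy":0,"wz":0,"fingers":0.5},{"tx":0,"ty":0,"tz":0,"wx":0,"wy":0,"wz":0,"fingers":0.5},{"tx":0,"ty":0,"tz":0,"wx":0,"wy":0,"wz":0,"fingers":0.5}]' | sed -n 2,4p
python3 -m pendant '[{"tx":0,"ty":0,"tz":0,"wx":0,"wy":0,"wz":0,"fingers":0.6},{"tx":0,"ty":0,"tz":0,"wx":0,"wy":0,"wz":0,"fingers":0.7},{"tx":0,"ty":0,"tz":0,"wx":0,"wy":0,"wz":0,"fingers":0.75},{"tx":0,"ty":0,"tz":0,"wx":0,"wy":0,"wz":0,"fingers":0.8},{"tx":0,"ty":0,"tz":0,"wx":0,"wy":0,"wz":0,"fingers":0.85},{"tx":0,"ty":0,"tz":0,"wx":0,"wy":0,"wz":0,"fingers":1},{"tx":0,"ty":0,"tz":0,"wx":0,"wy":0,"wz":0,"fingers":1},{"tx":0,"ty":0,"tz":0,"wx":0,"wy":0,"wz":0,"fingers":1},{"tx":0,"ty":0,"tz":0,"wx":0,"wy":0,"wz":0,"fingers":1}]'
```

```text
position: [0.6421, 0.0182, 0.2105]
ee_rot: [0.986, 0.168, 0.001, 0.0]
wrist_force: [0.0, -0.1, 0.1]
time: 36.22
position: [0.6416, 0.0183, 0.2095]
ee_rot: [0.986, 0.168, 0.001, 0.0]
wrist_force: [-0.5, 0.2, 6.5]
width: 0.178
grasp_force: 58.4
```

```bash

python3 -m pendant '[{"tx":0,"ty":0,"tz":-10,"wx":0,"wy":0,"wz":0,"fingers":1},{"tx":0,"ty":0,"tz":-20,"wx":0,"wy":0,"wz":0,"fingers":1},{"tx":0,"ty":0,"tz":-35,"wx":0,"wy":0,"wz":0,"fingers":1},{"tx":0,"ty":0,"tz":-35,"wx":0,"wy":0,"wz":0,"fingers":1},{"tx":0,"ty":0,"tz":-20,"wx":0,"wy":0,"wz":0,"fingers":1},{"tx":0,"ty":0,"tz":0,"wx":0,"wy":0,"wz":0,"fingers":1},{"tx":0,"ty":0,"tz":0,"wx":0,"wy":0,"wz":0,"fingers":1},{"tx":0,"ty":0,"tz":0,"wx":0,"wy":0,"wz":0,"fingers":1}]'
python3 go.py 451 -58 330
```

```text
time: 36.88
position: [0.6407, 0.0183, 0.3276]
ee_rot: [0.986, 0.168, -0.001, -0.0]
wrist_force: [0.5, -0.0, -0.8]
width: 0.176
grasp_force: 58.4
at [640.7  18.3 327.6] phi 0.338 tilt [-0.002  0.   ] F [ 0.5 -0.  -0.8] w 0.176 t 36.9
shift tx,ty,tz [-204.2    9.1   -2.1] n 6 per row [-34.    1.5  -0.4] wz None
```

```bash

python3 -m pendant '[{"tx":-17,"ty":1,"tz":0,"wx":0,"wy":0,"wz":0,"fingers":1},{"tx":-34,"ty":1.5,"tz":0,"wx":0,"wy":0,"wz":0,"fingers":1},{"tx":-34,"ty":1.5,"tz":0,"wx":0,"wy":0,"wz":0,"fingers":1},{"tx":-34,"ty":1.5,"tz":0,"wx":0,"wy":0,"wz":0,"fingers":1},{"tx":-34,"ty":1.5,"tz":0,"wx":0,"wy":0,"wz":0,"fingers":1},{"tx":-34,"ty":1,"tz":0,"wx":0,"wy":0,"wz":0,"fingers":1},{"tx":-17,"ty":1,"tz":0,"wx":0,"wy":0,"wz":0,"fingers":1},{"tx":0,"ty":0,"tz":20,"wx":0,"wy":0,"wz":0,"fingers":1},{"tx":0,"ty":0,"tz":30,"wx":0,"wy":0,"wz":0,"fingers":1},{"tx":0,"ty":0,"tz":0,"wx":0,"wy":0,"wz":0,"fingers":1}]' | sed -n 2p
python3 -m pendant '[{"tx":0,"ty":0,"tz":10,"wx":0,"wy":0,"wz":0,"fingers":1},{"tx":0,"ty":0,"tz":0,"wx":0,"wy":0,"wz":0,"fingers":1},{"tx":0,"ty":0,"tz":0,"wx":0,"wy":0,"wz":0,"fingers":1},{"tx":0,"ty":0,"tz":0,"wx":0,"wy":0,"wz":0,"fingers":1}]' | sed -n 2p
python3 go.py 451 -58 222
python3 - <<'E'
from h import *
f=cam('scene');c=proj(f,[.451,-.03,.05]).astype(int); a=cv2.resize(f['frame'][c[1]-30:c[1]+30,c[0]-40:c[0]+30],(700,600))
cv2.imwrite('pics/a10.png',a)
E
```

```text
position: [0.4482, -0.0571, 0.2722]
position: [0.4523, -0.0578, 0.2693]
at [452.3 -57.8 269.3] phi 0.338 tilt [ 0.001 -0.   ] F [ 0.1 -0.7  0.1] w 0.18 t 38.0
shift tx,ty,tz [-1.3 -0.3 47.3] n 2 per row [-0.7 -0.1 23.7] wz None
```

View pics/a10.png

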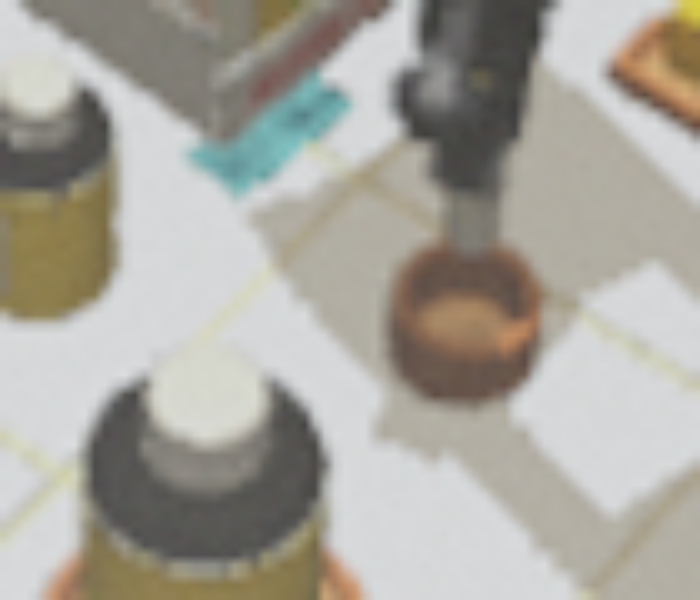

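```bash

python3 -m pendant '[{"tx":-1,"ty":0,"tz":15,"wx":0,"wy":0,"wz":0,"fingers":1},{"tx":0,"ty":0,"tz":15,"wx":0,"wy":0,"wz":0,"fingers":1},{"tx":0,"ty":0,"tz":12,"wx":0,"wy":0,"wz":0,"fingers":1},{"tx":0,"ty":0,"tz":4,"wx":0,"wy":0,"wz":0,"fingers":1},{"tx":0,"ty":0,"tz":0,"wx":0,"wy":0,"wz":0,"fingers":1},{"tx":0,"ty":0,"tz":0,"wx":0,"wy":0,"wz":0,"fingers":1},{"tx":0,"ty":0,"tz":0,"wx":0,"wy":0,"wz":0,"fingers":1}]' | sed -n 2,4p
for i in 1 2 3; do python3 -m pendant '[{"tx":0,"ty":0,"tz":1.5,"wx":0,"wy":0,"wz":0,"fingers":1},{"tx":0,"ty":0,"tz":0,"wx":0,"wy":0,"wz":0,"fingers":1},{"tx":0,"ty":0,"tz":0,"wx":0,"wy":0,"wz":0,"fingers":1}]' | sed -n 2,4p; done
```

```text
position: [0.4514, -0.0583, 0.2236]
ee_rot: [0.986, 0.168, 0.001, 0.0]
wrist_force: [0.3, -0.7, 0.2]
position: [0.4509, -0.0582, 0.2214]
ee_rot: [0.986, 0.168, 0.0, 0.0]
wrist_force: [0.2, -1.0, -0.5]
position: [0.4507, -0.0581, 0.2194]
ee_rot: [0.986, 0.168, -0.0, -0.0]
wrist_force: [0.3, 0.6, 0.2]
position: [0.4507, -0.0581, 0.2179]
ee_rot: [0.986, 0.168, -0.0, -0.0]
wrist_force: [-0.1, 0.2, 0.1]
```

```bash

for i in 1 2 3; do python3 -m pendant '[{"tx":0,"ty":0,"tz":1,"wx":0,"wy":0,"wz":0,"fingers":1},{"tx":0,"ty":0,"tz":0,"wx":0,"wy":0,"wz":0,"fingers":1},{"tx":0,"ty":0,"tz":0,"wx":0,"wy":0,"wz":0,"fingers":1}]' | sed -n 2,4p; done
```

```text
position: [0.4507, -0.0581, 0.2169]
ee_rot: [0.986, 0.168, -0.0, -0.0]
wrist_force: [0.2, 0.1, 0.1]
position: [0.4507, -0.0581, 0.2159]
ee_rot: [0.986, 0.168, -0.0, -0.0]
wrist_force: [0.2, -0.8, -0.5]
position: [0.451, -0.0582, 0.2154]
ee_rot: [0.986, 0.168, 0.0, 0.0]
wrist_force: [-1.1, 0.9, 4.1]
```

```bash

python3 -m pendant '[{"tx":0,"ty":0,"tz":0,"wx":0,"wy":0,"wz":0,"fingers":0.75},{"tx":0,"ty":0,"tz":0,"wx":0,"wy":0,"wz":0,"fingers":0.65},{"tx":0,"ty":0,"tz":0,"wx":0,"wy":0,"wz":0,"fingers":0.5},{"tx":0,"ty":0,"tz":0,"wx":0,"wy":0,"wz":0,"fingers":0.5},{"tx":0,"ty":0,"tz":0,"wx":0,"wy":0,"wz":0,"fingers":0.5},{"tx":0,"ty":0,"tz":0,"wx":0,"wy":0,"wz":0,"fingers":0.5}]' | sed -n 2,5p
python3 -m pendant '[{"tx":0,"ty":0,"tz":-10,"wx":0,"wy":0,"wz":0,"fingers":0.5},{"tx":0,"ty":0,"tz":-25,"wx":0,"wy":0,"wz":0,"fingers":0.5},{"tx":0,"ty":0,"tz":-40,"wx":0,"wy":0,"wz":0,"fingers":0.5},{"tx":0,"ty":0,"tz":-40,"wx":0,"wy":0,"wz":0,"fingers":0.5},{"tx":0,"ty":0,"tz":-40,"wx":0,"wy":0,"wz":0,"fingers":0.5},{"tx":0,"ty":0,"tz":-35,"wx":0,"wy":0,"wz":0,"fingers":0.5},{"tx":0,"ty":0,"tz":0,"wx":0,"wy":0,"wz":0,"fingers":0.5},{"tx":0,"ty":0,"tz":0,"wx":0,"wy":0,"wz":0,"fingers":0.5}]' | sed -n 2,5p
python3 go.py 290 -560 405
```

```text
position: [0.4507, -0.0581, 0.2149]
ee_rot: [0.986, 0.168, -0.0, -0.0]
wrist_force: [-0.0, 0.3, -0.5]
width: 0.498
position: [0.4513, -0.0583, 0.4086]
ee_rot: [0.986, 0.168, 0.003, 0.002]
wrist_force: [-0.1, 0.5, -0.4]
width: 0.504
at [451.3 -58.3 408.6] phi 0.338 tilt [ 0.006 -0.002] F [-0.1  0.5 -0.4] w 0.504 t 41.4
shift tx,ty,tz [-318.5  419.8    3.6] n 14 per row [-22.8  30.    0.3] wz None
```

```bash

python3 -m pendant '[{"tx":-12,"ty":15,"tz":0,"wx":0,"wy":0,"wz":0,"fingers":0.5},{"tx":-23,"ty":30,"tz":0,"wx":0,"wy":0,"wz":0,"fingers":0.5},{"tx":-23,"ty":30,"tz":0,"wx":0,"wy":0,"wz":0,"fingers":0.5},{"tx":-23,"ty":30,"tz":0,"wx":0,"wy":0,"wz":0,"fingers":0.5},{"tx":-23,"ty":30,"tz":0,"wx":0,"wy":0,"wz":0,"fingers":0.5},{"tx":-23,"ty":30,"tz":0,"wx":0,"wy":0,"wz":0,"fingers":0.5},{"tx":-23,"ty":30,"tz":0,"wx":0,"wy":0,"wz":0,"fingers":0.5},{"tx":-23,"ty":30,"tz":0,"wx":0,"wy":0,"wz":0,"fingers":0.5},{"tx":-23,"ty":30,"tz":0,"wx":0,"wy":0,"wz":0,"fingers":0.5},{"tx":-23,"ty":30,"tz":0,"wx":0,"wy":0,"wz":0,"fingers":0.5}]' | sed -n 2p
python3 -m pendant '[{"tx":-23,"ty":30,"tz":0,"wx":0,"wy":0,"wz":0,"fingers":0.5},{"tx":-23,"ty":30,"tz":0,"wx":0,"wy":0,"wz":0,"fingers":0.5},{"tx":-23,"ty":30,"tz":0,"wx":0,"wy":0,"wz":0,"fingers":0.5},{"tx":-20,"ty":27,"tz":0,"wx":0,"wy":0,"wz":0,"fingers":0.5},{"tx":-10,"ty":14,"tz":0,"wx":0,"wy":0,"wz":0,"fingers":0.5},{"tx":0,"ty":0,"tz":0,"wx":0,"wy":0,"wz":0,"fingers":0.5},{"tx":0,"ty":0,"tz":0,"wx":0,"wy":0,"wz":0,"fingers":0.5},{"tx":0,"ty":0,"tz":0,"wx":0,"wy":0,"wz":0,"fingers":0.5}]' | sed -n 2p
python3 - <<'E'
from fit import *
fs={n:cam(n) for n in('scene','top')}
for k,g in dict(soap=(.437,-.233),candle=(.434,-.363),tin=(.444,.082),balm=(.451,-.058),glass_candle=(.443,.441),jar=(.466,-.501)).items(): fit(k,g,fs)
a=cv2.resize(fs['scene']['frame'][130:270,290:450],(480,420)); b=cv2.resize(fs['top']['frame'][200:270,250:470],(792,252))[:, :]
a=cv2.resize(a,(400,350)); im=np.zeros((600,800,3),np.uint8); im[:350,:400]=a; im[350:600,:792]=b[:250]
cv2.imwrite('pics/fin.png',im)
E
```

```text
position: [0.3372, -0.4008, 0.4032]
position: [0.2887, -0.5552, 0.4034]
soap xyz mm [ 437.8 -232.6   11.5] yaw -0.044 [('scene', 0.89, 0.91), ('top', 0.73, 0.95)]
candle xyz mm [ 435.8 -364.9    4.2] yaw 0.242 [('scene', 0.46, 0.82), ('top', 0.56, 0.79)]
tin xyz mm [446.3  81.7   6.4] yaw  [('scene', 0.65, 0.88), ('top', 0.81, 0.95)]
balm scene none
balm top none
balm xyz mm [451. -58.   0.] yaw  []
glass_candle xyz mm [443.4 441.6   0.5] yaw  [('scene', 0.67, 0.94), ('top', 0.65, 0.91)]
jar xyz mm [ 465.2 -502.3    4. ] yaw  [('scene', 0.87, 0.96), ('top', 0.84, 0.89)]
```

View pics/fin.png

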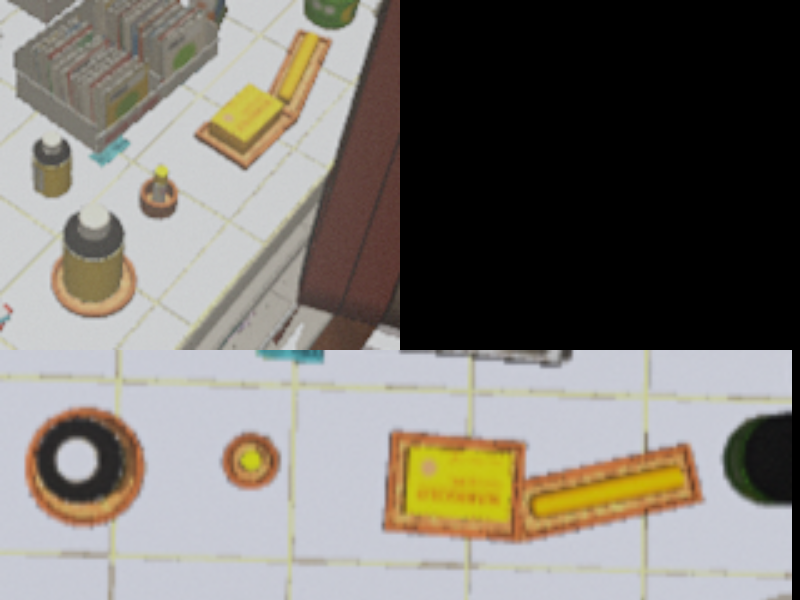

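```bash
python3 -c "
from plant import *
print(finish_job())"
```

```text
the job is handed in; nothing more can be done
None
```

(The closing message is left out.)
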